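Rack the delivered ink-pad tins, stamp the delivery card, ring the bell

ROBOT

A 7-joint arm with a two-finger parallel gripper is mounted at the origin on a cart in front of the work surface, level with it; the furniture and walls round the work are solid. World frame = base frame: x ahead of the robot, y to its left, z up, the work surface at z = 0. Lengths are in m, angles in rad, forces in N, time in s.
With the tool pointing down it reaches from about 0.4 to 0.9 m from the base axis. Payload 5.5 kg.
Tool frame: the origin (TCP) lies at the very end of the fingers, on their centre line; the grasp point (between the pads) lies 19 mm behind it (tcp_to_grasp is the distance from the TCP to the grasp point, in m); z points along the fingers, x is the direction in which the jaws open and shut, and the axes are right-handed (so a half turn about z gives the same grasp; the last joint's range is limited). The gripper opens to 92 mm and grips with 3 to 60 N. Pads are 19 mm wide; open, the fingers measure 130 mm over their backs; the gripper's body (75 mm by 190 mm) begins 47 mm behind the grasp point.
Start: joints at [1.468, 0.501, -0.427, 1.55, 0.221, 1.138, -0.21], TCP at [0.233, -0.607, 0.227] pointing down, gripper open.
Joint ranges: [-2.88, 2.88], [-0.31, 2.03], [-1.54, 1.56], [0.2, 2.42], [-1.41, 4.55], [0.19, 2.02], [-2.57, 2.57]. Speed limits (rad/s): [2.57, 2.57, 3.14, 3.14, 3.14, 3.14, 3.14].

INTERFACE

Orientations are given as a unit quaternion [x, y, z, w].
In Python, from bench import get_state, capture, close_job, tcp_to_grasp gives the robot as it stands.
- The arm moves only by the shell command python3 -m jog 'ROWS' [FORCE]. ROWS is JSON, a list of rows, each an object with "xyz": the shift along the tool's x, y, z in m, a list of three; "twist": the turn, a rotation vector about the tool's x, y, z in degrees, a list of three; "grip": the finger opening in m, from 0 to 0.0918. A call has 1 to 8 rows; each row shifts and turns the commanded pose from where the row before left it, along the tool's axes as they then stand; what a row does not reach is not made up. A row lasts 1/8 s, in which the tool goes at most 62.5 mm and 10.7 degrees, less where a joint would pass 70% of its speed; a pose out of reach is approached as far as the arm can. A call is refused whole if a number of a shift passes 0.0625 or a number of a turn 10.7, either way. A call with a gripper value outside its range is refused whole. The fingers move at their own pace and stop on an object; FORCE is the grip in N (left out, the last holds). Time passes only in rows, so rows that do not move let the fingers close. It gives the time, the measured TCP pose, the force and the opening at its end, in the units of the state.
- get_state(): the state, without advancing time (a new reading comes with each control period).
- capture(name): name is "side" or "top"; returns a dict with "pixels" (400x640x3 uint8, red, green, blue), "depth" (400x640 float32, m along the optical axis (not along the pixel's ray), 0 where there is no reading), "camera_matrix" (3x3 intrinsics, pixels), "rvec" (rotation vector, rad) and "tvec" (3), from world to camera coordinates, as OpenCV has them. Camera axes: x right, y down, z forward; pixel columns grow to the right and rows downward; lengths in m; the calibration is good to about 2 mm. A picture is of the moment at which its call begins.
- close_job(): hands the job in, once; it reports no verdict.
The state is a dict: "time": time; "joint_positions": joint angles; "qd": joint speeds; "effort": joint torques, N m; "eef_pos": TCP position; "ee_rot": TCP orientation; "force": force on the tool from outside, world axes, zero at the start; "ft_torque": the same for the moment, N m; "grip_width": opening from 0.0 (shut) to 1.0 (fully open).
Only numpy, scipy, OpenCV 4.12 (cv2) and the standard library are available. Lean on these libraries where they do the work, as an engineer would, in place of code of your own. Each camera call takes 0.05 s, during which the arm holds its last target.

TASK

Check in the delivery of ink pads: take every round tin out of the slanted plywood tray and stand it upright on its rim in the wire rack, a gap between tines for each, resting on the two long rods and released. Then take the self-inking stamp from its round cork mat, press it fully down to its stop on the stack of cards, and stand it upright back on the middle of the mat. Last, press the counter bell's button fully down to tell the back room that it is done; leave the tape roll, the glue stick and the eraser alone.

Things in the scene. Friction and masses are not known exactly. Their poses are not given: they have to be found in the camera images.
- tin0: round flat ink-pad tin, 70 mm across, 18 mm thick, 50 g, dark lid; 3 to 5 are present (None: absent or held). Origin: centre of its underside face; z = disc axis, toward the lid face 18 mm off. At first it leans in the tray, 19 degrees from upright, top toward the tray's +y, lid face up, rim on the tray floor (6 mm high); its upper half is free to pinch across the 18 mm
- tin1: round flat ink-pad tin, 70 mm across, 18 mm thick, 50 g, dark lid; 3 to 5 are present (None: absent or held). Origin: centre of its underside face; z = disc axis, toward the lid face 18 mm off. At first it leans in the tray, 19 degrees from upright, top toward the tray's +y, lid face up, rim on the tray floor (6 mm high); its upper half is free to pinch across the 18 mm
- tin2: round flat ink-pad tin, 70 mm across, 18 mm thick, 50 g, dark lid; 3 to 5 are present (None: absent or held). Origin: centre of its underside face; z = disc axis, toward the lid face 18 mm off. At first it leans in the tray, 19 degrees from upright, top toward the tray's +y, lid face up, rim on the tray floor (6 mm high); its upper half is free to pinch across the 18 mm
- tin3: round flat ink-pad tin, 70 mm across, 18 mm thick, 50 g, dark lid; 3 to 5 are present (None: absent or held). Origin: centre of its underside face; z = disc axis, toward the lid face 18 mm off. At first it leans in the tray, 19 degrees from upright, top toward the tray's +y, lid face up, rim on the tray floor (6 mm high); its upper half is free to pinch across the 18 mm
- tin4: round flat ink-pad tin, 70 mm across, 18 mm thick, 50 g, dark lid; 3 to 5 are present (None: absent or held). Origin: centre of its underside face; z = disc axis, toward the lid face 18 mm off. At first it leans in the tray, 19 degrees from upright, top toward the tray's +y, lid face up, rim on the tray floor (6 mm high); its upper half is free to pinch across the 18 mm
- rack: fixed wire rack, 300 mm long (y) by 84 mm (x) over wooden end feet 16 mm high. Origin: centre of its footprint, on the counter. Ten pairs of upright tines, 5 mm thick, tips 42 mm high, at x = +-18 mm, 29 mm apart along y, make nine gaps 24 mm clear. Two long rods along y (6 mm thick, at x = +-18 mm, axes 8 mm high) carry the tins
- rack_first (a point): where the centre of a tin seated in the rack's first gap (most -y) lies: rack x = 0, y = -116 mm, 40 mm above the counter; the tin's axis is then along the rack's y and its top is 75 mm high. The other gaps follow every 29 mm along the rack's +y
- rack_last (a point): the same for the ninth gap (rack y = +116 mm)
- tray: fixed plywood tray, 370 mm long (y) by 80 mm (x), with five leaning compartments 72 mm apart along y. Floor 6 mm high; side cheeks with inner faces at x = +-30 mm, 20 mm high. Each tin leans on a slanted rib (top 39 mm above the counter) at its +y side; an 18 mm high strip stands at its foot on the -y side. Origin: centre of its footprint, on the counter
- stamp: self-inking hand stamp, upright on the cork mat, 50 x 31 x 81 mm, 60 g: a foot 46 x 30 mm, two narrow legs and on top a cap 50 mm (its x) by 32 mm (its y), from 64 to 80 mm above its underside. Origin: centre of the underside, z up. It can be carried by pinching the cap across its 32 mm (its y)
- stamp_cap (a joint): how far the stamp's cap is pressed down against its spring, m: 0 up, 0.014 at its stop; the spring resists with 8 N at first and 10 N at the stop
- mat: round cork mat, fixed, 100 mm across, 4 mm thick: the stamp's place. Origin: centre of its underside
- card: stack of delivery cards, loose, 80 mm (its x) by 111 mm (its y), 11 mm high, 0.25 kg. Origin: centre of the underside, z up
- bell: counter bell, loose, domed, 83 mm across, 59 mm high to the top of the small round button (14 mm across) on its axis, 0.3 kg. Origin: centre of the underside, z up
- bell_button (a joint): how far the bell's button is pressed, m: 0 up, 0.003 at its stop; the spring resists with 5.5 N
- tape_roll: bystander: roll of paper tape lying flat, 46 mm across, 15 mm high, between the rack and the tray. Origin: centre of the underside
- glue: bystander: glue stick standing upright, 26 mm across, 94 mm high. Origin: centre of the underside
- rubber: bystander: eraser, 46 x 37 x 12 mm, lying flat. Origin: centre of the underside
Things that resemble listed ones, but are neither listed nor needed, are in the scene too. Leave any purple look-alike of the tin0 alone.

How it is judged:
On the way, in this order (a step that is already met when the one before it is completed fails the run):
1. every tin stands upright between tines of the rack, on the rods, released (angle between tin0's own z axis and vertical between 1.32 and 1.82 rad and angle between the z axis of each of tin0, tin1, tin2, tin3, tin4 and the y axis of rack, either way round below 0.25 rad and x of tin0 in the frame of rack between -0.01 and 0.01 m and y of tin0 in the frame of rack between -0.135 and 0.135 m and z of tin0 in the frame of rack between 0.034 and 0.049 m and linear speed of each of tin0, tin1, tin2, tin3, tin4 below 0.03 m/s and contact force between each of tin0, tin1, tin2, tin3, tin4 and the fingers below 0.05 N and angle between tin1's own z axis and vertical between 1.32 and 1.82 rad and x of tin1 in the frame of rack between -0.01 and 0.01 m and y of tin1 in the frame of rack between -0.135 and 0.135 m and z of tin1 in the frame of rack between 0.034 and 0.049 m and angle between tin2's own z axis and vertical between 1.32 and 1.82 rad and x of tin2 in the frame of rack between -0.01 and 0.01 m and y of tin2 in the frame of rack between -0.135 and 0.135 m and z of tin2 in the frame of rack between 0.034 and 0.049 m and angle between tin3's own z axis and vertical between 1.32 and 1.82 rad and x of tin3 in the frame of rack between -0.01 and 0.01 m and y of tin3 in the frame of rack between -0.135 and 0.135 m and z of tin3 in the frame of rack between 0.034 and 0.049 m and angle between tin4's own z axis and vertical between 1.32 and 1.82 rad and x of tin4 in the frame of rack between -0.01 and 0.01 m and y of tin4 in the frame of rack between -0.135 and 0.135 m and z of tin4 in the frame of rack between 0.034 and 0.049 m), for 0.2 s.
2. the upright stamp is pressed to its stop on the stack of cards (x of stamp in the frame of card between -0.04 and 0.04 m and y of stamp in the frame of card between -0.0555 and 0.0555 m and angle between stamp's own z axis and vertical below 0.15 rad and value of joint stamp_cap above 0.0115 m and contact force between stamp and card above 0.5 N), for 0.1 s.
3. the stamp stands released on its cork mat again (horizontal distance between stamp and mat below 0.03 m and height (world z) of stamp between -0.002 and 0.01 m and angle between stamp's own z axis and vertical below 0.1 rad and contact force between stamp and the fingers below 0.05 N and linear speed of stamp below 0.03 m/s), for 0.2 s.
4. the bell's button is pressed to its stop (value of joint bell_button above 0.0025 m), for 0.05 s.
At the end, for the whole second after the job is handed in: every tin stands on its rim on the rack's rods between tines (upright and facing along the rack within 14 degrees, centred within 10 mm, centre 34 to 49 mm high), released and at rest; the stamp stands upright within 30 mm of the mat's centre, released; the bell's button is up (all of step 1 and all of step 3 and value of joint bell_button below 0.001 m); the robot touches nothing.
It fails at once if the tape roll, glue stick or eraser is moved more than 30 mm or the glue stick tipped (distance of any of tape_roll, glue, rubber from where it was at the start of the episode above 0.03 m or angle between glue's own z axis and vertical above 0.5 rad).
Of tin0, tin1, tin2, tin3, tin4 only 3 to 5 are there at a start; the rules pass over those that are not, and their reading is None.
At some moment in a run one of bell, card may be knocked a few centimetres aside while the robot is not near it.
Once in a run the grip may slacken for a moment while it holds something.
It also fails if it takes over 210 s, if anything falls off the work surface, if the arm or the gripper's body presses on something with over 40 N, if the wrist force passes 120 N, or if a joint passes its speed limit or range.

## Working session

There is one attempt and no reset: what is moved stays moved. The work goes in short steps, Python scripts to look and compute and a shell command to move; the robot and the scene stay as the last step left them, time stands still between calls to the robot, and variables do not carry over. Pictures are saved under pics/ and viewed, and the job is handed in when it is done.

```bash
ls; mkdir -p pics
python3 - <<'E'
from bench import *
import cv2
print(get_state(), tcp_to_grasp)
for n in("top","side"):
    c=capture(n); cv2.imwrite(f"pics/{n}0.png",c["pixels"][:,:,::-1])
    print(n,c["camera_matrix"].tolist(),c["rvec"],c["tvec"])
E
```

```text
pics
{'time': 0.0, 'joint_positions': array([ 1.46818232,  0.50184504, -0.42680928,  1.55143386,  0.22081884,
        1.13827508, -0.21026911]), 'qd': array([ 1.53418975e-03, -8.98566496e-05, -2.41610500e-04,  7.20890569e-04,
       -9.30224778e-04,  1.68671215e-05,  3.05317246e-04]), 'effort': array([-3.17190288e-04, -5.66597843e+01, -5.81660986e+00, -2.79114193e+01,
       -6.86433236e-02,  3.08783166e-02,  1.98444204e-04]), 'eef_pos': array([ 0.23223201, -0.60636658,  0.22568841]), 'ee_rot': array([ 8.23956186e-01, -5.66652717e-01, -7.63975373e-04, -5.64338142e-04]), 'force': array([ 0.12381325, -0.0432235 ,  0.03767922]), 'ft_torque': array([ 0.04234677, -0.035223  ,  0.05578334]), 'grip_width': 1.001515664287751} 0.0188
top [[516.8190129989756, 0.0, 318.0892810216634], [0.0, 516.8190129989756, 208.13941297881493], [0.0, 0.0, 1.0]] [ 2.17430924 -2.15105258  0.10757838] [0.00714686 0.54244523 1.46643482]
side [[474.5145730323908, 0.0, 317.6188046353022], [0.0, 474.5145730323908, 199.36964543073645], [0.0, 0.0, 1.0]] [ 1.38478311 -1.95118183  1.02569834] [0.18581279 0.35333691 0.92903075]
```

View pics/top0.png

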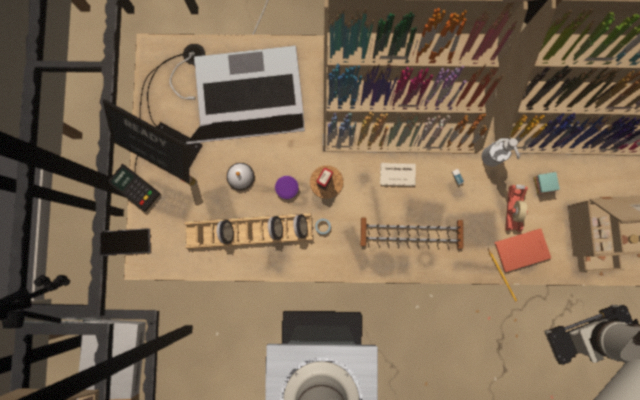

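View pics/side0.png

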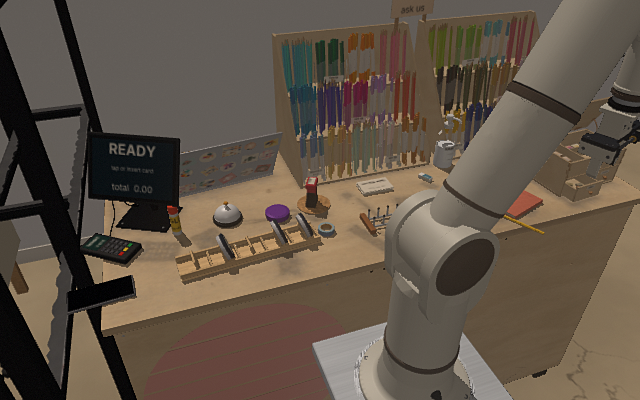

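```bash
cat > h.py <<'E'
import numpy as np, cv2
from bench import *
from scipy.spatial.transform import Rotation as Ro
def cam(n):
    c=capture(n); c["R"]=cv2.Rodrigues(np.array(c["rvec"],float))[0]; c["t"]=np.array(c["tvec"],float).reshape(3); c["K"]=np.array(c["camera_matrix"]); return c
def ray(c,u,v,z):
    d=c["R"].T@np.linalg.inv(c["K"])@np.array([u,v,1.]); o=-c["R"].T@c["t"]
    return o+d*(z-o[2])/d[2]
def cloud(c):
    v,u=np.mgrid[0:400,0:640]; D=c["depth"]
    P=np.stack([(u-c["K"][0,2])/c["K"][0,0]*D,(v-c["K"][1,2])/c["K"][1,1]*D,D],-1)
    W=(P-c["t"])@c["R"]; W[D==0]=np.nan; return W
def proj(c,p):
    return cv2.projectPoints(np.array(p,float).reshape(-1,3),np.array(c["rvec"],float),c["t"],c["K"],None)[0].reshape(-1,2)
def crop(c,name,u0,v0,u1,v1,s):
    im=c["pixels"][v0:v1,u0:u1,::-1]; cv2.imwrite("pics/"+name,cv2.resize(im,None,fx=s,fy=s,interpolation=cv2.INTER_CUBIC))
def tool():
    s=get_state(); R=Ro.from_quat(s["ee_rot"]).as_matrix(); return s,R
E
python3 - <<'E'
from h import *
c=cam("top"); crop(c,"c0.png",150,150,350,270,4); crop(c,"c1.png",300,150,500,270,4)
W=cloud(c)
for n,(u,v) in dict(table=(350,260),bell=(240,176),tin0=(226,231),tin1=(276,228),tin2=(301,226),purple=(287,187),stamp=(325,177),mat=(318,191),card=(398,174),tape=(323,221),rackL=(363,235),rackR=(461,235)).items(): print(n,np.round(W[v,u],3))
s=cam("side"); crop(s,"c2.png",150,160,450,290,2.6)
E
```

```text
table [ 0.394 -0.081  0.004]
bell [0.632 0.24  0.041]
tin0 [0.472 0.274 0.052]
tin1 [0.481 0.13  0.065]
tin2 [0.488 0.061 0.057]
purple [0.604 0.105 0.022]
stamp [ 0.624 -0.006  0.087]
mat [0.595 0.014 0.01 ]
card [ 0.649 -0.222  0.004]
tape [ 0.506 -0.002  0.017]
rackL [ 0.467 -0.118  0.019]
rackR [ 0.47  -0.401  0.02 ]
```

View pics/c0.png

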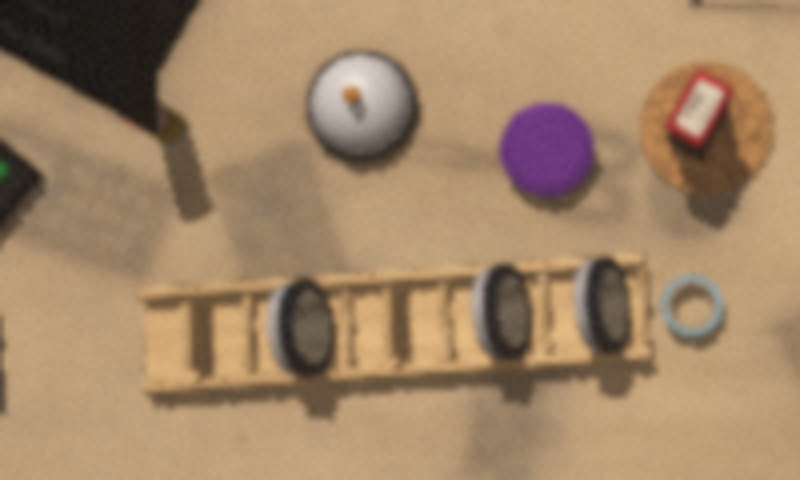

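View pics/c1.png

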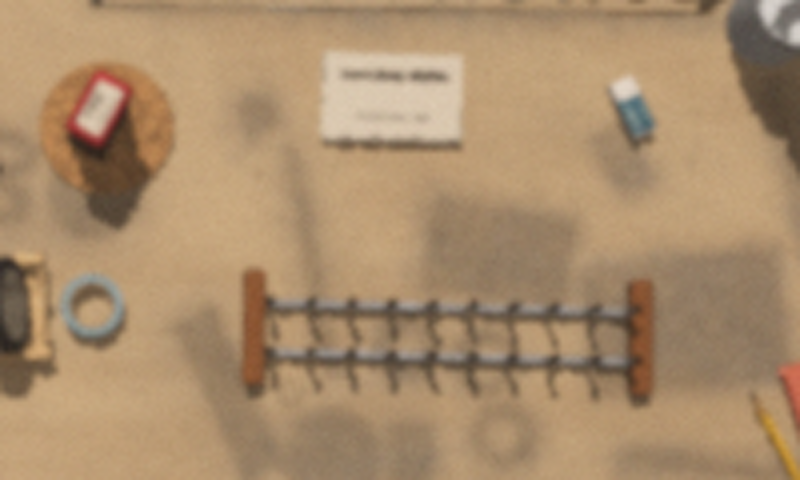

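View pics/c2.png

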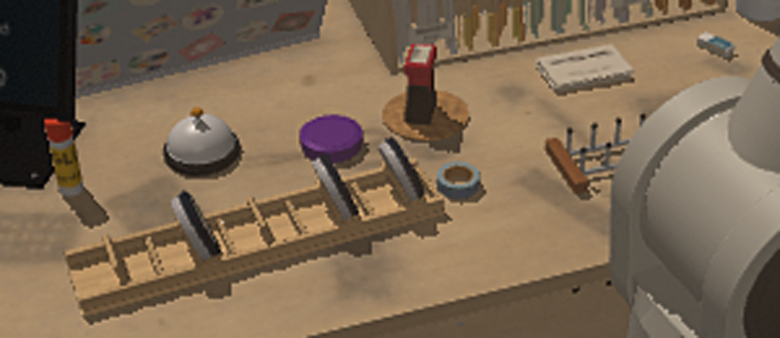

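Run:
```python
from h import *
c=cam("top"); W=cloud(c); hsv=cv2.cvtColor(c["pixels"],cv2.COLOR_RGB2HSV)
# tray corners
T=np.array([(143,292),(150,402),(645,255),(650,358)])/4+150-.5
P=np.array([ray(c,u,v,.02) for u,v in T]); print("tray",P.round(4).tolist(),"c",P.mean(0).round(4))
for a,b in((2,0),(3,1),(1,0),(3,2)): d=P[b]-P[a]; print(np.linalg.norm(d).round(4), np.degrees(np.arctan2(-d[0],d[1])).round(2))
# rack feet
R_=np.array([(245,270),(265,383),(628,281),(652,397),(245,385),(265,270),(628,397),(652,281)])
R_=R_/4+[299.5,149.5]
P=np.array([ray(c,u,v,.016) for u,v in R_]);print("rack",P.mean(0).round(4)); print(P.round(4).tolist())
# tins dark mask in tray region
hs=hsv.astype(int)
sub=np.zeros((400,640),bool); sub[212:250,190:315]=1
g=c["pixels"].astype(int)
sat=hs[...,1]; 
m=(sub&(sat<70)&(W[...,2]>0.03)).astype(np.uint8)
n,l,st,ce=cv2.connectedComponentsWithStats(m)
for i in range(1,n):
    if st[i,4]<40: continue
    q=W[l==i]; q=q[~np.isnan(q[:,2])]
    print(st[i],ce[i].round(1),q.mean(0).round(4),q.min(0).round(3),q.max(0).round(3))
for nm,lo,hi,z in(("purple",(125,80,40),(150,255,255),.018),("red",(170,150,60),(180,255,255),.08)):
    mm=cv2.inRange(hsv,lo,hi); n,l,st,ce=cv2.connectedComponentsWithStats(mm)
    for i in range(1,n):
        if st[i,4]>30: print(nm,st[i],ce[i],ray(c,*ce[i],z).round(3))
```

```text
tray [[0.4973, 0.3989, 0.02], [0.4177, 0.3907, 0.02], [0.5281, 0.0342, 0.02], [0.4533, 0.0297, 0.02]] c [0.4741 0.2134 0.02  ]
0.366 4.83
0.3628 5.64
0.0801 -84.16
0.0749 -86.51
rack [ 0.4749 -0.2582  0.016 ]
[[0.5191, -0.1114, 0.016], [0.4371, -0.1261, 0.016], [0.514, -0.3896, 0.016], [0.4301, -0.4054, 0.016], [0.4355, -0.1116, 0.016], [0.5192, -0.126, 0.016], [0.4299, -0.3881, 0.016], [0.5142, -0.407, 0.016]]
[294 215  11  23 163] [298.2 225.5] [0.4886 0.0682 0.0654] [0.457 0.052 0.04 ] [0.52  0.08  0.079]
[268 217  13  22 172] [272.9 227. ] [0.4838 0.1394 0.065 ] [0.453 0.122 0.033] [0.513 0.153 0.081]
[217 221  13  22 159] [221.7 230.9] [0.4714 0.2832 0.0655] [0.44  0.268 0.037] [0.501 0.297 0.082]
purple [371  79  14  23  96] [376.375       88.86458333] [ 0.904 -0.157  0.018]
purple [386  84   4  15  31] [387.19354839  91.4516129 ] [ 0.896 -0.189  0.018]
purple [276 176  22  23 390] [286.33589744 187.16410256] [0.604 0.107 0.018]
red [397  70  13  21  82] [403.15853659  77.92682927] [ 0.915 -0.227  0.08 ]
red [411  70  13  18  89] [417.14606742  79.50561798] [ 0.911 -0.267  0.08 ]
```

Run:
```python
from h import *
c=cam("top"); W=cloud(c); crop(c,"c3.png",205,205,320,250,7)
yaw=np.radians(4.8); ty=np.array([-np.sin(yaw),np.cos(yaw),0]); 
for u,v in((606,306),(505,313),(306,328)):
    L=ray(c,u/4+149.5,v/4+149.5,.045)
    n=-np.cos(np.radians(19))*ty+np.array([0,0,np.sin(np.radians(19))])
    print("lid",L.round(4),"body centre",(L-.009*n).round(4))
# plane fits on lid
for u0,v0 in((299,226),(275,228),(226,231)):
    pass
g=c["pixels"].astype(int).sum(2)
for (a,b,cc,d) in((292,213,309,241),(266,213,285,243),(215,215,236,247)):
    m=np.zeros((400,640),bool); m[b:d,a:cc]=1; m&=(W[...,2]>.045)
    q=W[m]; print(len(q)); # top region: highest pts
    t=q[q[:,2]>.07]; print("top pts",len(t),t.mean(0).round(4))
    mid=q[abs(q[:,2]-.065)<.03]; A=np.c_[mid[:,[0,2]],np.ones(len(mid))]
```

```text
lid [0.4889 0.061  0.045 ] body centre [0.4882 0.0695 0.0421]
lid [0.4831 0.133  0.045 ] body centre [0.4824 0.1415 0.0421]
lid [0.4709 0.2748 0.045 ] body centre [0.4702 0.2833 0.0421]
207
top pts 55 [0.4871 0.0709 0.0732]
218
top pts 53 [0.482  0.1421 0.0731]
235
top pts 51 [0.4692 0.2849 0.0729]
```

View pics/c3.png

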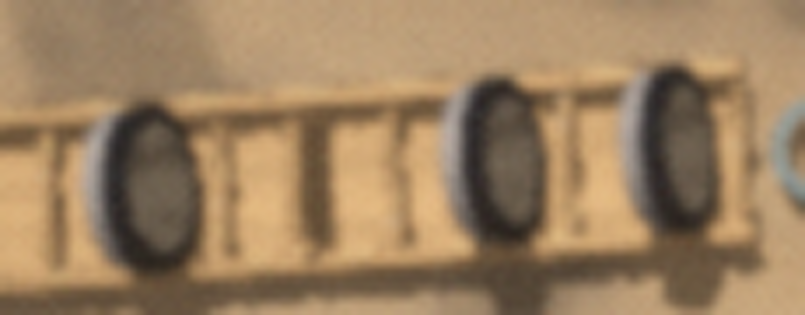

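```bash
cat >> h.py <<'E'
def Rt(xdir,zdir):
    z=np.array(zdir,float); z/=np.linalg.norm(z); x=np.array(xdir,float); x-=z*(x@z); x/=np.linalg.norm(x)
    return np.stack([x,np.cross(z,x),z],1)
def plan(p,Rg=None):
    s,R=tool(); Rg=R if Rg is None else Rg
    d=np.array(p)-s["eef_pos"]; tw=np.degrees(Ro.from_matrix(R.T@Rg).as_rotvec())
    print("t",round(s["time"],2),"at",s["eef_pos"].round(4),"F",s["force"].round(1),"grip",round(s["grip_width"]*91.8,1),"jp",s["joint_positions"].round(2))
    print(" twist",tw.round(2)," shift cur-tool(mm)",(R.T@d*1000).round(1)," shift in target-tool",(Rg.T@d*1000).round(1),"|d|",round(np.linalg.norm(d)*1000))
YT=np.radians(4.8); ty=np.array([-np.sin(YT),np.cos(YT),0]); S,C=np.sin(np.radians(19)),np.cos(np.radians(19))
dd=S*ty+np.array([0,0,C]); nn=-C*ty+np.array([0,0,S])
RTIN=Rt(nn,-dd)
TIN=np.array([[.4882,.0695,.0421],[.4824,.1415,.0421],[.4702,.2833,.0421]])
YR=np.radians(-1.07); ry=np.array([-np.sin(YR),np.cos(YR),0])
RRACK=Rt(-ry,[0,0,-1])
RC=np.array([.4749,-.2582,0])
def gap(i): return RC+ry*.029*(i-5)+np.array([0,0,.040])
E
python3 - <<'E'
from h import *
plan(TIN[0]+dd*.109, RTIN)
plan([.42,-.40,.25])
plan([.45,0.0,.25],RTIN)
E
```

```text
t 0.3 at [ 0.2324 -0.6068  0.2263] F [-0.  -0.6 -0. ] grip 92.1 jp [ 1.47  0.5  -0.43  1.55  0.22  1.14 -0.21]
 twist [-2.68 18.91 16.01]  shift cur-tool(mm) [-574.  -490.6   81.6]  shift in target-tool [-676.9 -311.5 -147.2] |d| 760
t 0.3 at [ 0.2324 -0.6068  0.2263] F [-0.  -0.6 -0. ] grip 92.1 jp [ 1.47  0.5  -0.43  1.55  0.22  1.14 -0.21]
 twist [0. 0. 0.]  shift cur-tool(mm) [-126.  -249.1  -23.6]  shift in target-tool [-126.  -249.1  -23.6] |d| 280
t 0.3 at [ 0.2324 -0.6068  0.2263] F [-0.  -0.6 -0. ] grip 92.1 jp [ 1.47  0.5  -0.43  1.55  0.22  1.14 -0.21]
 twist [-2.68 18.91 16.01]  shift cur-tool(mm) [-488.8 -420.2  -23.3]  shift in target-tool [-546.8 -267.6 -213.3] |d| 645
```

```bash
python3 -m jog '[{"xyz":[-0.022,-0.042,-0.004],"twist":[0,0,0],"grip":0.0918},{"xyz":[-0.022,-0.042,-0.004],"twist":[0,0,0],"grip":0.0918},{"xyz":[-0.022,-0.042,-0.004],"twist":[0,0,0],"grip":0.0918},{"xyz":[-0.022,-0.042,-0.004],"twist":[0,0,0],"grip":0.0918},{"xyz":[-0.022,-0.042,-0.004],"twist":[0,0,0],"grip":0.0918},{"xyz":[-0.016,-0.039,-0.004],"twist":[0,0,0],"grip":0.0918},{"xyz":[0,0,0],"twist":[-0.9,6.3,5.3],"grip":0.05},{"xyz":[0,0,0],"twist":[-0.9,6.3,5.3],"grip":0.04}]' 30
python3 - <<'E'
from h import *
plan([.45,0.0,.25],RTIN)
plan(TIN[0]+dd*.109, RTIN)
E
```

```text
time: 1.3
eef_pos: [0.4206, -0.4, 0.251]
ee_rot: [0.762, -0.637, 0.083, 0.076]
force: [-0.2, 0.7, -0.6]
grip_width: 0.831
t 1.3 at [ 0.4206 -0.4     0.251 ] F [-0.2  0.7 -0.6] grip 76.3 jp [ 1.02  0.25 -0.48  1.86  0.36  0.94 -1.02]
 twist [-0.95  6.08  5.27]  shift cur-tool(mm) [-378.8  -99.3  -86.7]  shift in target-tool [-374.9  -62.8 -128. ] |d| 401
t 1.3 at [ 0.4206 -0.4     0.251 ] F [-0.2  0.7 -0.6] grip 76.3 jp [ 1.02  0.25 -0.48  1.86  0.36  0.94 -1.02]
 twist [-0.95  6.08  5.27]  shift cur-tool(mm) [-496.7 -153.4   -6.6]  shift in target-tool [-505.  -106.6  -62. ] |d| 520
```

```bash
python3 -m jog '[{"xyz":[0,0,0],"twist":[-0.95,6.1,5.3],"grip":0.04},{"xyz":[-0.051,-0.011,-0.006],"twist":[0,0,0],"grip":0.036},{"xyz":[-0.051,-0.011,-0.006],"twist":[0,0,0],"grip":0.036},{"xyz":[-0.051,-0.011,-0.006],"twist":[0,0,0],"grip":0.036},{"xyz":[-0.051,-0.011,-0.006],"twist":[0,0,0],"grip":0.036},{"xyz":[-0.051,-0.011,-0.006],"twist":[0,0,0],"grip":0.036},{"xyz":[-0.051,-0.011,-0.006],"twist":[0,0,0],"grip":0.036},{"xyz":[-0.051,-0.011,-0.006],"twist":[0,0,0],"grip":0.036}]' 30
python3 - <<'E'
from h import *
plan(TIN[0]+dd*.109, RTIN)
E
```

```text
time: 2.3
eef_pos: [0.4669, -0.042, 0.1752]
ee_rot: [0.727, -0.667, 0.12, 0.111]
force: [0.6, -0.4, -0.2]
grip_width: 0.388
t 2.3 at [ 0.4669 -0.042   0.1752] F [ 0.6 -0.4 -0.2] grip 35.6 jp [ 0.37  0.3  -0.68  2.07  0.61  1.01 -2.15]
 twist [0.   0.14 0.08]  shift cur-tool(mm) [-146.7  -30.8  -18.4]  shift in target-tool [-146.7  -30.6  -18.8] |d| 151
```

```bash
sed -i 's/^RTIN=.*/RTIN=Rt(-nn,-dd)/; s/^RRACK=.*/RRACK=Rt(ry,[0,0,-1])/' h.py
python3 -m jog '[{"xyz":[0,0,0],"twist":[0,0,10.6],"grip":0.036},{"xyz":[0,0,0],"twist":[0,0,10.6],"grip":0.036},{"xyz":[0,0,0],"twist":[0,0,10.6],"grip":0.036},{"xyz":[0,0,0],"twist":[0,0,10.6],"grip":0.036},{"xyz":[0,0,0],"twist":[0,0,10.6],"grip":0.036},{"xyz":[0,0,0],"twist":[0,0,10.6],"grip":0.036},{"xyz":[0,0,0],"twist":[0,0,10.6],"grip":0.036},{"xyz":[0,0,0],"twist":[0,0,10.6],"grip":0.036}]' 
python3 -m jog '[{"xyz":[0,0,0],"twist":[0,0,10.6],"grip":0.036},{"xyz":[0,0,0],"twist":[0,0,10.6],"grip":0.036},{"xyz":[0,0,0],"twist":[0,0,10.6],"grip":0.036},{"xyz":[0,0,0],"twist":[0,0,10.6],"grip":0.036},{"xyz":[0,0,0],"twist":[0,0,10.6],"grip":0.036},{"xyz":[0,0,0],"twist":[0,0,10.6],"grip":0.036},{"xyz":[0,0,0],"twist":[0,0,10.6],"grip":0.036},{"xyz":[0,0,0],"twist":[0,0,10.6],"grip":0.036}]'
python3 - <<'E'
from h import *
plan(TIN[0]+dd*.109, RTIN)
E
```

```text
time: 3.3
eef_pos: [0.4526, -0.0461, 0.1543]
ee_rot: [-0.31, 0.936, -0.151, -0.068]
force: [-0.8, -1.6, -2.6]
grip_width: 0.394
time: 4.3
eef_pos: [0.4297, -0.1433, 0.0556]
ee_rot: [0.347, 0.93, -0.106, 0.06]
force: [-0.5, -0.8, 0.0]
grip_width: 0.394
t 4.3 at [ 0.4297 -0.1433  0.0556] F [-0.5 -0.8  0. ] grip 36.2 jp [-0.96  1.3   1.56  2.27 -1.34  1.15 -2.57]
 twist [ 2.94 -4.4  44.12]  shift cur-tool(mm) [  98.5  205.6 -144. ]  shift in target-tool [ 200.2   76.1 -163.7] |d| 270
```

Run:
```python
from h import *
for n in("top","side"):
    c=cam(n); crop(c,f"a_{n}.png",100,100,500,400,2)
print(get_state()["force"])
```

```text
[-0.60867701  0.60562271  0.09622762]
```

View pics/a_top.png

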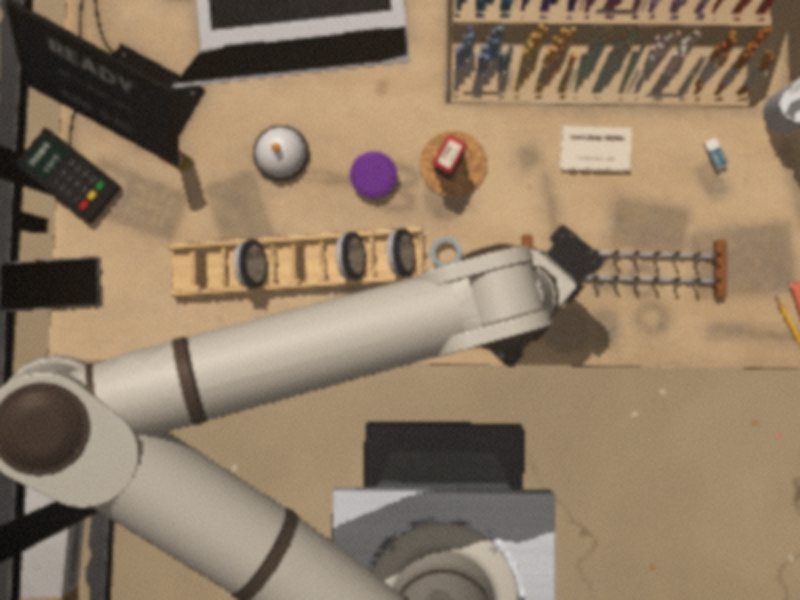

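View pics/a_side.png

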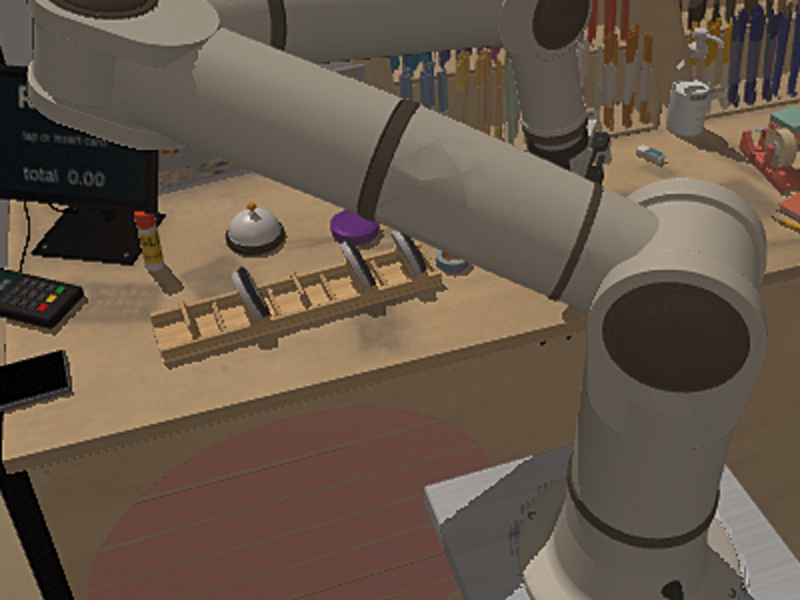

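```bash
python3 -m jog '[{"xyz":[0,0,-0.03],"twist":[0,0,-10.6],"grip":0.036},{"xyz":[0,0,-0.03],"twist":[0,0,-10.6],"grip":0.036},{"xyz":[0,0,-0.03],"twist":[0,0,-10.6],"grip":0.036},{"xyz":[0,0,-0.03],"twist":[0,0,-10.6],"grip":0.036}]'
python3 - <<'E'
from h import *
plan(TIN[0]+dd*.109, RTIN)
E
```

```text
time: 4.9
eef_pos: [0.4259, -0.1136, 0.1744]
ee_rot: [-0.019, 0.992, -0.121, 0.017]
force: [-0.6, 1.6, 0.6]
grip_width: 0.392
t 4.9 at [ 0.4259 -0.1136  0.1744] F [-0.6  1.6  0.6] grip 36.0 jp [-1.18  0.67  1.56  2.21 -0.6   0.88 -2.39]
 twist [ 4.69 -3.18 87.15]  shift cur-tool(mm) [-67.5 216.9 -21.6]  shift in target-tool [210.6  77.4 -41.6] |d| 228
```

```bash
python3 -m jog '[{"xyz":[0,0,-0.005],"twist":[0,0,-10.6],"grip":0.036},{"xyz":[0,0,-0.005],"twist":[0,0,-10.6],"grip":0.036},{"xyz":[0,0,-0.005],"twist":[0,0,-10.6],"grip":0.036},{"xyz":[0,0,0],"twist":[0,0,-10.6],"grip":0.036},{"xyz":[0,0,0],"twist":[0,0,-10.6],"grip":0.036},{"xyz":[0,0,0],"twist":[0,0,-10.6],"grip":0.036},{"xyz":[0,0,0],"twist":[0,0,-10.6],"grip":0.036},{"xyz":[0,0,0],"twist":[0,0,-10.6],"grip":0.036}]'
python3 - <<'E'
from h import *
plan(TIN[0]+dd*.109, Rt(nn,-dd))
c=cam("side");crop(c,"a1.png",0,0,640,400,1.25)
E
```

```text
time: 5.9
eef_pos: [0.4254, -0.1099, 0.1883]
ee_rot: [-0.683, 0.72, -0.101, -0.068]
force: [0.8, -0.7, 0.1]
grip_width: 0.393
t 5.9 at [ 0.4254 -0.1099  0.1883] F [ 0.8 -0.7  0.1] grip 36.1 jp [-1.17  0.3   1.34  2.2  -0.09  0.79 -1.42]
 twist [-0.78  5.15 -8.02]  shift cur-tool(mm) [-222.   -47.4   -6.9]  shift in target-tool [-211.7  -77.6  -27.3] |d| 227
```

View pics/a1.png

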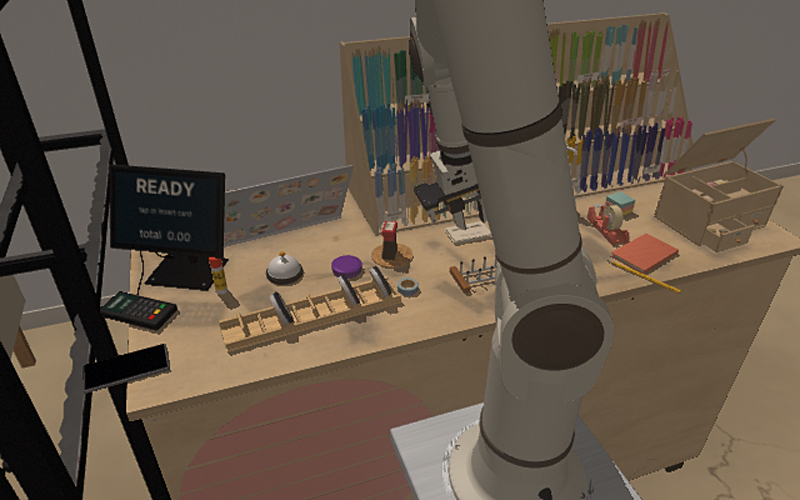

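```bash
sed -i 's/^RTIN=.*/RTIN=Rt(nn,-dd)/; s/^RRACK=.*/RRACK=Rt(-ry,[0,0,-1])/' h.py
python3 -m jog '[{"xyz":[0,0,0],"twist":[-0.8,5.15,-8.0],"grip":0.036},{"xyz":[-0.05,-0.018,-0.007],"twist":[0,0,0],"grip":0.036},{"xyz":[-0.05,-0.018,-0.007],"twist":[0,0,0],"grip":0.036},{"xyz":[-0.05,-0.018,-0.007],"twist":[0,0,0],"grip":0.036},{"xyz":[-0.05,-0.018,-0.007],"twist":[0,0,0],"grip":0.036}]'
python3 - <<'E'
from h import *
plan(TIN[0]+dd*.109, Rt(nn,-dd))
E
```

```text
time: 6.58
eef_pos: [0.4823, 0.0952, 0.1489]
ee_rot: [0.723, -0.671, 0.121, 0.112]
force: [0.0, 0.6, 0.5]
grip_width: 0.391
t 6.58 at [0.4823 0.0952 0.1489] F [0.  0.6 0.5] grip 35.9 jp [-1.3   0.6   1.08  2.   -0.25  0.92 -1.62]
 twist [ 0.09  0.01 -0.53]  shift cur-tool(mm) [-10.1  -3.6   0.5]  shift in target-tool [-10.1  -3.7   0.5] |d| 11
```

```bash
python3 -m jog '[{"xyz":[-0.01,-0.0035,0],"twist":[0,0,-0.5],"grip":0.036},{"xyz":[0,0,0.03],"twist":[0,0,0],"grip":0.036},{"xyz":[0,0,0.03],"twist":[0,0,0],"grip":0.036},{"xyz":[0,0,0.01],"twist":[0,0,0],"grip":0.036},{"xyz":[0,0,0],"twist":[0,0,0],"grip":0.036}]'
python3 - <<'E'
from h import *
plan(TIN[0]+dd*.009, Rt(nn,-dd))
c=cam("side");crop(c,"a2.png",230,130,380,250,5)
c=cam("top");crop(c,"a3.png",250,150,370,250,6)
E
```

```text
time: 7.2
eef_pos: [0.4858, 0.0789, 0.0797]
ee_rot: [0.726, -0.668, 0.121, 0.113]
force: [0.0, -0.2, 0.6]
grip_width: 0.393
t 7.2 at [0.4858 0.0789 0.0797] F [ 0.  -0.2  0.6] grip 36.0 jp [-1.18  0.7   0.96  2.04 -0.34  0.78 -1.56]
 twist [ 0.21 -0.05 -0.04]  shift cur-tool(mm) [-3.2 -1.7 29.7]  shift in target-tool [-3.2 -1.6 29.7] |d| 30
```

View pics/a2.png

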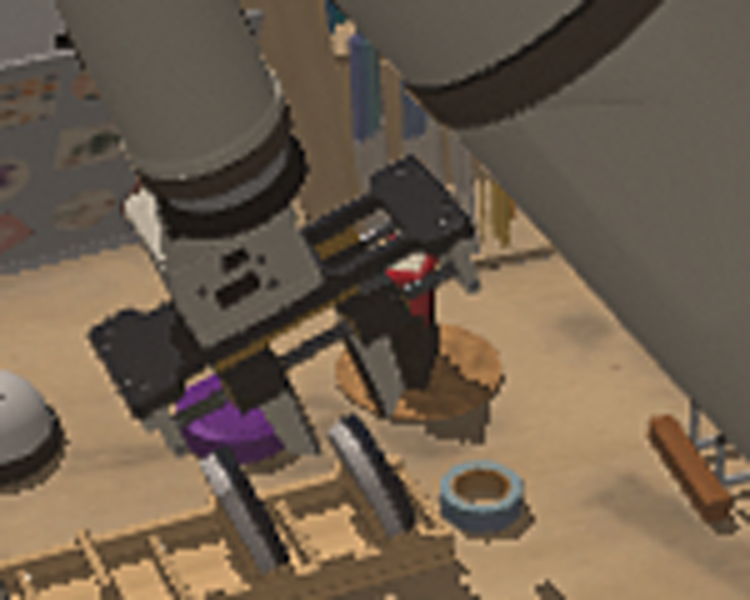

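View pics/a3.png

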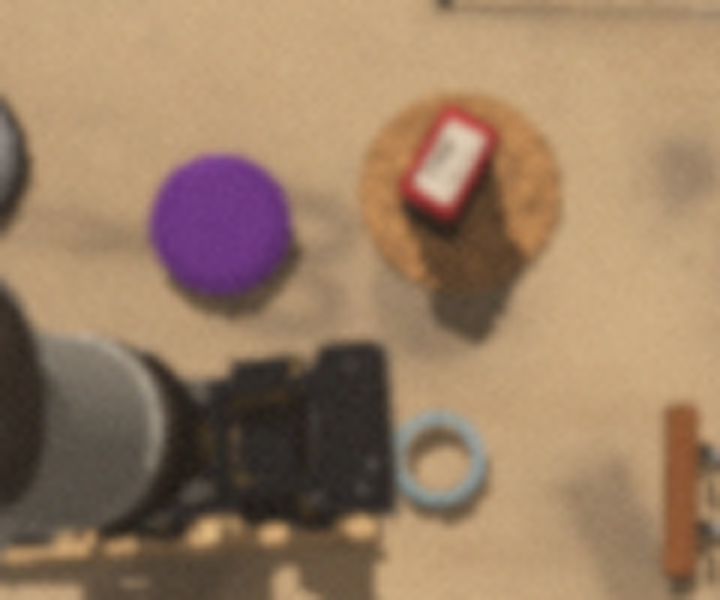

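```bash
python3 -m jog '[{"xyz":[-0.003,-0.0015,0.01],"twist":[0,0,0],"grip":0.036},{"xyz":[0,0,0.01],"twist":[0,0,0],"grip":0.036},{"xyz":[0,0,0.0095],"twist":[0,0,0],"grip":0.036},{"xyz":[0,0,0],"twist":[0,0,0],"grip":0.036},{"xyz":[0,0,0],"twist":[0,0,0],"grip":0.01},{"xyz":[0,0,0],"twist":[0,0,0],"grip":0.01},{"xyz":[0,0,0],"twist":[0,0,0],"grip":0.01},{"xyz":[0,0,0],"twist":[0,0,0],"grip":0.01}]' 30
python3 - <<'E'
from h import *
plan(TIN[0]+dd*.009, RTIN)
E
```

```text
time: 8.3
eef_pos: [0.4884, 0.0704, 0.0517]
ee_rot: [0.725, -0.668, 0.122, 0.114]
force: [1.2, -5.7, 5.3]
grip_width: 0.196
t 8.3 at [0.4884 0.0704 0.0517] F [ 1.2 -5.7  5.3] grip 18.0 jp [-1.13  0.74  0.91  2.05 -0.37  0.72 -1.53]
 twist [ 0.15 -0.18 -0.05]  shift cur-tool(mm) [-2.3  0.3  0.3]  shift in target-tool [-2.3  0.3  0.3] |d| 2
```

```bash
python3 -m jog '[{"xyz":[0,0,-0.01],"twist":[0,0,0],"grip":0.01},{"xyz":[0,0,-0.02],"twist":[0,0,0],"grip":0.01},{"xyz":[0,0,-0.03],"twist":[0,0,0],"grip":0.01},{"xyz":[0,0,-0.04],"twist":[0,0,0],"grip":0.01},{"xyz":[0,0,-0.03],"twist":[0,0,0],"grip":0.01},{"xyz":[0,0,-0.01],"twist":[0,-9.5,-3],"grip":0.01},{"xyz":[0,0,0],"twist":[0,-9.5,-3],"grip":0.01}]' 30
python3 - <<'E'
from h import *
plan(gap(2)+[0,0,.089], RRACK)
c=cam("side");crop(c,"a4.png",230,130,380,250,5)
c=cam("top");crop(c,"a5.png",250,150,370,250,6)
E
```

```text
time: 9.18
eef_pos: [0.4853, 0.1209, 0.1847]
ee_rot: [0.772, -0.636, -0.008, 0.004]
force: [-0.1, -0.2, -2.3]
grip_width: 0.191
t 9.18 at [0.4853 0.1209 0.1847] F [-0.1 -0.2 -2.3] grip 17.5 jp [-1.08  0.39  0.96  1.98 -0.4   0.98 -1.29]
 twist [ 0.98  0.27 12.12]  shift cur-tool(mm) [455.5 100.2  54.3]  shift in target-tool [466.3   3.3  55.7] |d| 470
```

View pics/a4.png

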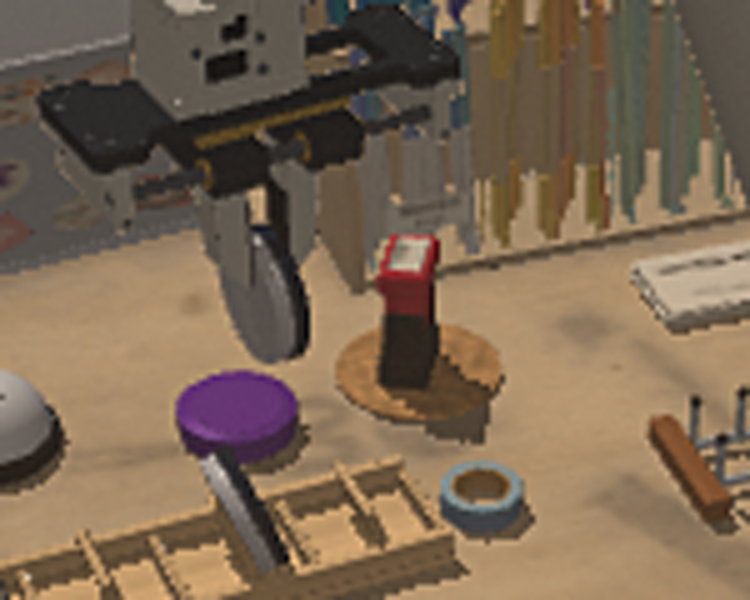

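Run:
```python
from h import *
c=cam("top");crop(c,"r0.png",355,212,470,256,6.9)
c2=cam("side");crop(c2,"r1.png",340,190,420,250,9)
# predicted gap markers: rod lines z=.011, tines tips
im=cv2.resize(c["pixels"][:,:,::-1][212:256,355:470],None,fx=6.9,fy=6.9,interpolation=cv2.INTER_CUBIC)
rx=np.array([ry[1],-ry[0],0])
for i in range(10):
    for sx in(-.018,.018):
        for z,col in((.042,(0,0,255)),(.011,(0,255,0))):
            p=RC+ry*.029*(i-4.5)+rx*sx+np.array([0,0,z])
            u,v=proj(c,p)[0]; cv2.circle(im,(int((u+.5-355)*6.9),int((v+.5-212)*6.9)),3,col,1)
cv2.imwrite("pics/r2.png",im)
```

```text
(no output)
```

View pics/r2.png

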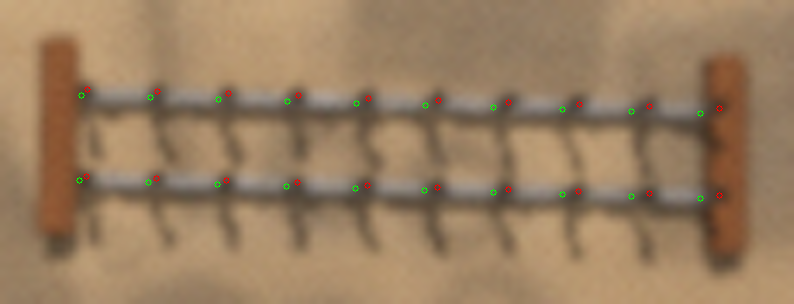

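View pics/r1.png

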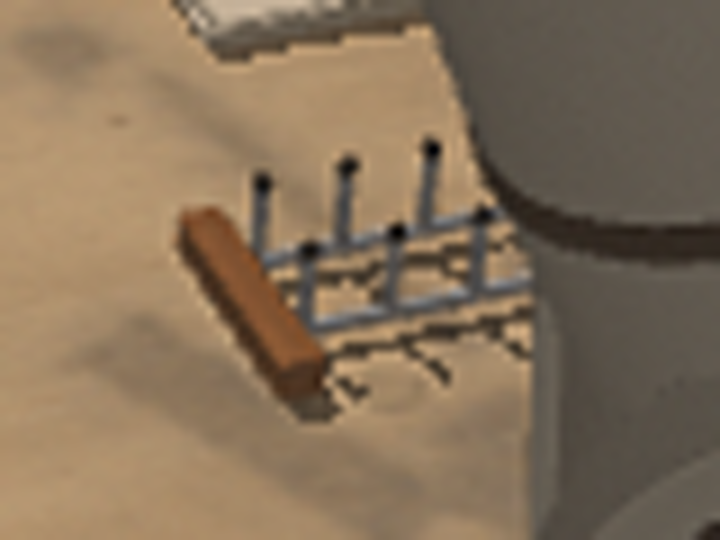

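Run:
```python
from h import *
gs=[]
for k in range(4):
    c=cam("top"); gs.append(c["pixels"].astype(float).max(2))
g=np.mean(gs,0)
rx=np.array([ry[1],-ry[0],0])
for sx in(.018,-.018):
  for i in range(10):
    p=RC+ry*.029*(i-4.5)+rx*sx+np.array([0,0,.040])
    u,v=proj(c,p)[0]
    a,b=int(round(u)),int(round(v)); w=np.clip(105-g[b-2:b+3,a-3:a+4],0,None); vv,uu=np.mgrid[b-2:b+3,a-3:a+4]
    if w.sum()>0:
        mu,mv=(w*uu).sum()/w.sum(),(w*vv).sum()/w.sum(); q=ray(c,mu,mv,.04); d=q-p
        print(i,sx,"pix off",round(mu-u,2),round(mv-v,2),"mm off along ry,rx",(d@ry*1000).round(1),(d@rx*1000).round(1), w.max())
```

```text
0 0.018 pix off -1.13 0.38 mm off along ry,rx 3.2 -1.2 25.5
1 0.018 pix off -0.52 1.22 mm off along ry,rx 1.5 -3.5 18.5
2 0.018 pix off -0.76 0.97 mm off along ry,rx 2.2 -2.8 21.5
3 0.018 pix off -0.47 0.73 mm off along ry,rx 1.3 -2.1 19.5
4 0.018 pix off -0.43 0.68 mm off along ry,rx 1.2 -2.0 14.0
5 0.018 pix off -0.55 1.34 mm off along ry,rx 1.5 -3.9 18.5
6 0.018 pix off -0.33 1.07 mm off along ry,rx 0.9 -3.1 17.25
7 0.018 pix off -0.01 1.3 mm off along ry,rx -0.0 -3.7 10.75
8 0.018 pix off -0.01 1.32 mm off along ry,rx -0.0 -3.8 17.75
9 0.018 pix off -0.22 1.0 mm off along ry,rx 0.6 -2.9 21.5
0 -0.018 pix off -1.24 0.63 mm off along ry,rx 3.5 -1.9 27.75
1 -0.018 pix off 0.21 1.04 mm off along ry,rx -0.6 -2.9 26.25
2 -0.018 pix off -0.63 0.91 mm off along ry,rx 1.8 -2.6 26.0
3 -0.018 pix off -0.59 1.17 mm off along ry,rx 1.6 -3.4 25.5
4 -0.018 pix off -0.59 1.34 mm off along ry,rx 1.6 -3.9 26.25
5 -0.018 pix off -0.62 0.95 mm off along ry,rx 1.7 -2.8 26.0
6 -0.018 pix off -0.16 1.38 mm off along ry,rx 0.4 -3.9 25.75
7 -0.018 pix off -0.4 1.25 mm off along ry,rx 1.1 -3.6 20.5
8 -0.018 pix off 0.13 1.07 mm off along ry,rx -0.4 -3.1 10.75
9 -0.018 pix off -0.09 0.97 mm off along ry,rx 0.2 -2.8 23.25
```

```bash
sed -i 's/^RC=.*/RC=np.array([.4735,-.2572,0])/' h.py
python3 -m jog '[{"xyz":[0,0,0],"twist":[0.5,0.1,6.1],"grip":0.01},{"xyz":[0,0,0],"twist":[0.5,0.1,6],"grip":0.01},{"xyz":[0.05,0,0],"twist":[0,0,0],"grip":0.01},{"xyz":[0.05,0,0],"twist":[0,0,0],"grip":0.01},{"xyz":[0.05,0,0],"twist":[0,0,0],"grip":0.01},{"xyz":[0.05,0,0],"twist":[0,0,0],"grip":0.01},{"xyz":[0.05,0,0],"twist":[0,0,0],"grip":0.01},{"xyz":[0.05,0,0],"twist":[0,0,0],"grip":0.01}]' 30
python3 - <<'E'
from h import *
plan(gap(2)+[0,0,.089], RRACK)
E
```

```text
time: 10.58
eef_pos: [0.4774, -0.1814, 0.184]
ee_rot: [-0.7, 0.715, -0.001, -0.003]
force: [0.7, 0.5, -1.1]
grip_width: 0.187
t 10.57 at [ 0.4774 -0.1814  0.184 ] F [ 0.7  0.5 -1.1] grip 17.2 jp [-0.51  0.43  1.02  1.97 -0.43  0.98 -0.87]
 twist [ 0.22 -0.33 -0.14]  shift cur-tool(mm) [162.6   1.9  55.9]  shift in target-tool [162.9   2.5  55. ] |d| 172
```

```bash
python3 -m jog '[{"xyz":[0.05,0,0],"twist":[0,0,0],"grip":0.01},{"xyz":[0.05,0.001,0],"twist":[0,0,0],"grip":0.01},{"xyz":[0.05,0.001,0.01],"twist":[0,0,0],"grip":0.01},{"xyz":[0.0125,0,0.03],"twist":[0.2,-0.3,0],"grip":0.01},{"xyz":[0,0,0],"twist":[0,0,0],"grip":0.01},{"xyz":[0,0,0],"twist":[0,0,0],"grip":0.01}]' 30
python3 - <<'E'
from h import *
plan(gap(2)+[0,0,.089], RRACK)
c=cam("side");crop(c,"b1.png",340,120,500,260,5)
c=cam("top");crop(c,"b2.png",355,190,495,270,5)
E
```

```text
time: 11.32
eef_pos: [0.4717, -0.3426, 0.1452]
ee_rot: [-0.699, 0.715, 0.0, 0.0]
force: [0.2, 0.5, -0.6]
grip_width: 0.193
t 11.32 at [ 0.4717 -0.3426  0.1452] F [ 0.2  0.5 -0.6] grip 17.7 jp [-0.08  0.6   0.9   1.83 -0.56  0.99 -0.53]
 twist [ 0.01  0.03 -0.21]  shift cur-tool(mm) [ 1.6 -0.2 16.2]  shift in target-tool [ 1.6 -0.2 16.2] |d| 16
```

View pics/b1.png

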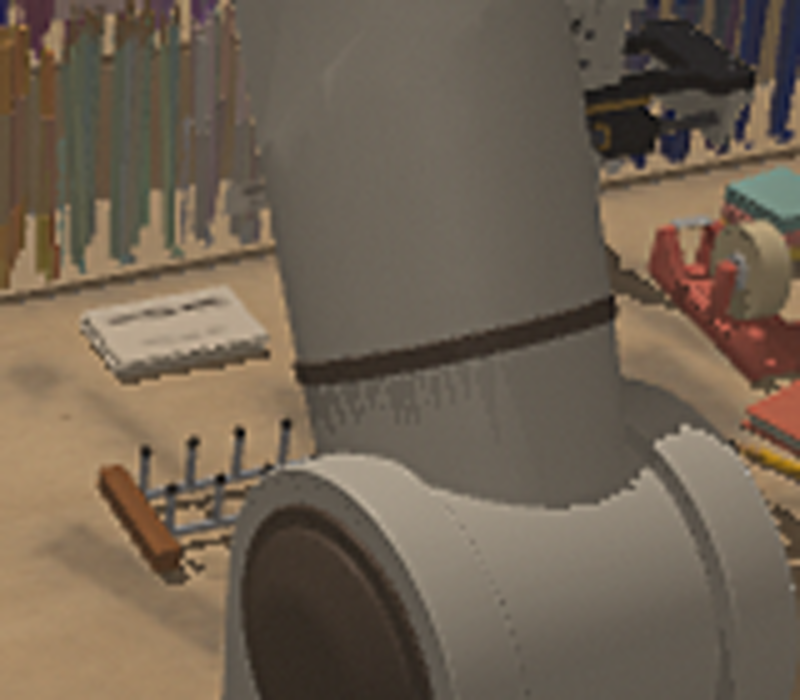

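View pics/b2.png

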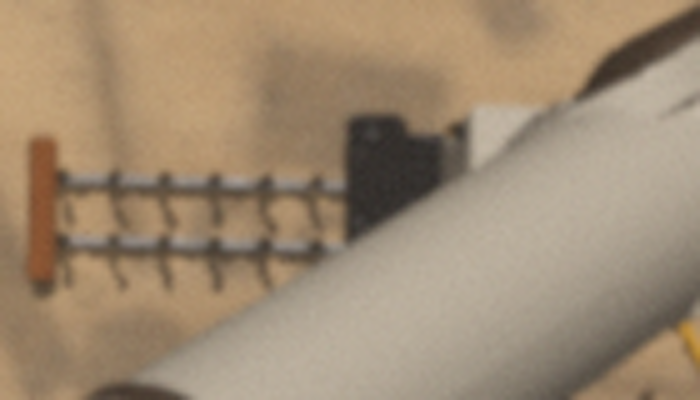

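```bash
python3 -m jog '[{"xyz":[-0.0575,0,0],"twist":[0,0,0],"grip":0.01},{"xyz":[-0.0575,0,0],"twist":[0,0,0],"grip":0.01},{"xyz":[-0.0575,0,0],"twist":[0,0,0],"grip":0.01},{"xyz":[0,0,0.0],"twist":[0,0,0],"grip":0.01},{"xyz":[0,0,0],"twist":[0,0,0],"grip":0.01}]' 30
python3 - <<'E'
from h import *
plan(gap(8)+[0,0,.049], RRACK)
c=cam("side");crop(c,"b3.png",330,140,450,245,6)
c=cam("top");crop(c,"b4.png",355,190,495,270,5)
E
```

```text
time: 12.05
eef_pos: [0.476, -0.171, 0.1462]
ee_rot: [-0.699, 0.715, -0.001, 0.001]
force: [-0.8, -0.2, -0.7]
grip_width: 0.191
t 12.05 at [ 0.476  -0.171   0.1462] F [-0.8 -0.2 -0.7] grip 17.5 jp [-0.48  0.47  0.97  2.02 -0.5   0.9  -0.83]
 twist [-0.16  0.01 -0.2 ]  shift cur-tool(mm) [-0.7  1.1 57.2]  shift in target-tool [-0.7  0.9 57.2] |d| 57
```

View pics/b3.png

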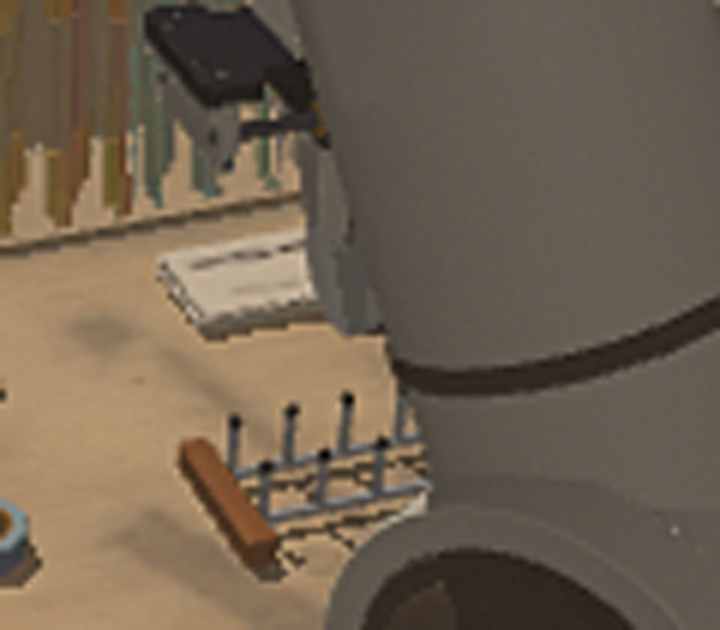

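View pics/b4.png

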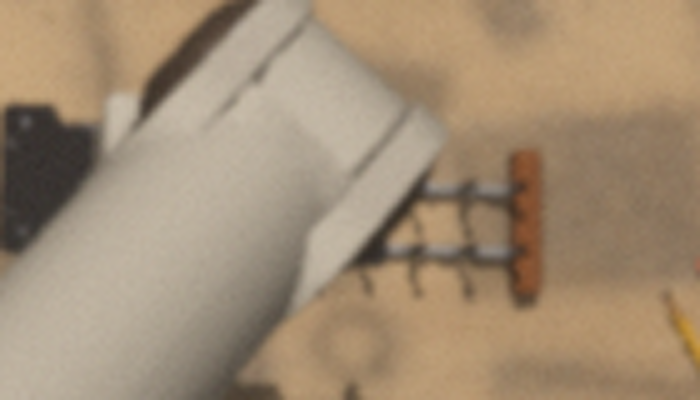

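Run:
```python
from h import *
c=cam("side")
rx=np.array([ry[1],-ry[0],0])
for i,(u,v),sx in((9,(235,422),1),(8,(292,410),1),(7,(347,399),1),(9,(265,466),-1),(8,(325,455),-1),(7,(382,443),-1)):
    q=ray(c,u/6+329.5,v/6+139.5,.040); p=RC+ry*.029*(i-4.5)+rx*.018*sx
    print(i,sx,q.round(4),"off ry,rx",((q-p)@ry*1000).round(1),((q-p)@rx*1000).round(1))
# tin visible left edge outline check: tin bottom left
b=gap(8)*0+get_state()["eef_pos"]-[0,0,.009]
print("tin silver face centre/lowest proj in crop", ((proj(c,[b+ry*.009,b+ry*.009-[0,0,.035],b-ry*.009-[0,0,.035],b+ry*.009-rx*.035,b+ry*.009+rx*.035])-[329.5,139.5])*6).round(0).tolist())
```

```text
9 1 [ 0.496  -0.1289  0.04  ] off ry,rx -1.8 2.1
8 1 [ 0.496  -0.1582  0.04  ] off ry,rx -2.0 2.6
7 1 [ 0.4956 -0.1865  0.04  ] off ry,rx -1.4 2.8
9 -1 [ 0.4603 -0.1276  0.04  ] off ry,rx -1.2 2.4
8 -1 [ 0.459  -0.1572  0.04  ] off ry,rx -1.8 1.6
7 -1 [ 0.4588 -0.1862  0.04  ] off ry,rx -1.8 2.0
tin silver face centre/lowest proj in crop [[342.0, 256.0], [335.0, 321.0], [371.0, 315.0], [376.0, 297.0], [309.0, 216.0]]
```

Run:
```python
from h import *
c=cam("side");s,R=tool()
b=s["eef_pos"]-[0,0,.009]
u0,v0,k=372,160,18
im=cv2.resize(c["pixels"][v0:v0+40,u0:u0+35,::-1],None,fx=k,fy=k,interpolation=cv2.INTER_NEAREST)
rx=np.array([ry[1],-ry[0],0])
for off,col in((.009,(0,0,255)),(-.009,(0,255,0))):
    t=np.linspace(0,2*np.pi,60); P=b+ry*off+np.outer(np.cos(t),rx)*.035+np.outer(np.sin(t),[0,0,1])*.035
    q=((proj(c,P)+.5-[u0,v0])*k).astype(int); cv2.polylines(im,[q.reshape(-1,1,2)],True,col,1)
cv2.imwrite("pics/b5.png",im)
```

```text
(no output)
```

View pics/b5.png

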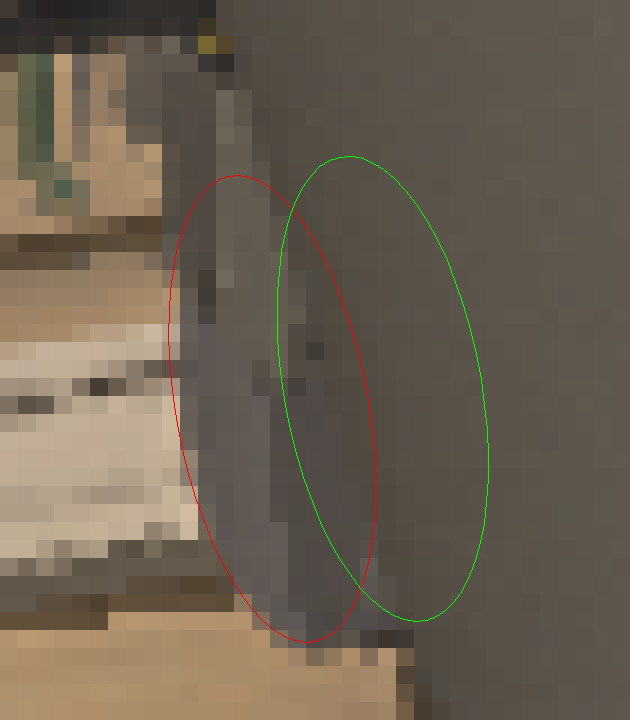

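```bash
sed -i 's/^RC=.*/RC=np.array([.4745,-.2580,0])/' h.py
python3 -m jog '[{"xyz":[0,0,0.02],"twist":[0,0,0],"grip":0.01},{"xyz":[0,0,0.02],"twist":[0,0,0],"grip":0.01},{"xyz":[0,0,0.01],"twist":[0,0,0],"grip":0.01},{"xyz":[0,0,0.0],"twist":[0,0,0],"grip":0.01}]' 30
python3 - <<'E'
from h import *
plan(gap(8)+[0,0,.009], RRACK)
c=cam("side");crop(c,"b6.png",355,170,415,240,9)
E
```

```text
time: 12.75
eef_pos: [0.474, -0.1718, 0.094]
ee_rot: [-0.698, 0.716, 0.001, -0.0]
force: [-0.1, -0.2, -0.1]
grip_width: 0.188
t 12.75 at [ 0.474  -0.1718  0.094 ] F [-0.1 -0.2 -0.1] grip 17.3 jp [-0.41  0.55  0.89  2.05 -0.59  0.81 -0.76]
 twist [ 0.1   0.02 -0.4 ]  shift cur-tool(mm) [-0.8 -2.1 45. ]  shift in target-tool [-0.8 -2.1 45. ] |d| 45
```

View pics/b6.png

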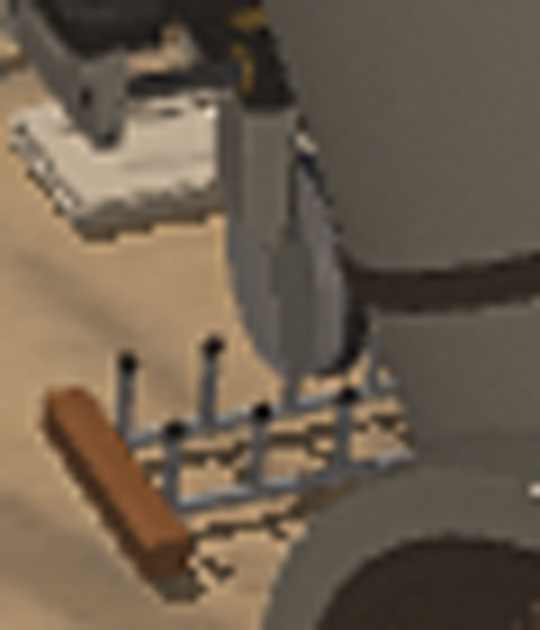

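```bash
cat >> h.py <<'E'
def overlay(name,b,u0,v0,w,h,k,cam_="side",off=(0,0,0)):
    c=cam(cam_); im=cv2.resize(c["pixels"][v0:v0+h,u0:u0+w,::-1],None,fx=k,fy=k,interpolation=cv2.INTER_NEAREST)
    rx=np.array([ry[1],-ry[0],0]); t=np.linspace(0,2*np.pi,60)
    for o,col in((.009,(0,0,255)),(-.009,(0,255,0))):
        P=b+ry*o+np.outer(np.cos(t),rx)*.035+np.outer(np.sin(t),[0,0,1])*.035
        cv2.polylines(im,[((proj(c,P)+.5-[u0,v0])*k).astype(int).reshape(-1,1,2)],True,col,1)
    for i in range(10):
        for sx in(-.018,.018):
            p=RC+ry*.029*(i-4.5)+rx*sx
            q=((proj(c,[p+[0,0,.042],p+[0,0,.008]])+.5-[u0,v0])*k).astype(int); cv2.line(im,tuple(map(int,q[0])),tuple(map(int,q[1])),(255,255,0),1)
    cv2.imwrite("pics/"+name,im)
E
python3 - <<'E'
from h import *
overlay("b7.png",get_state()["eef_pos"]-[0,0,.009],355,175,55,60,10)
E
```

```text
(no output)
```

View pics/b7.png

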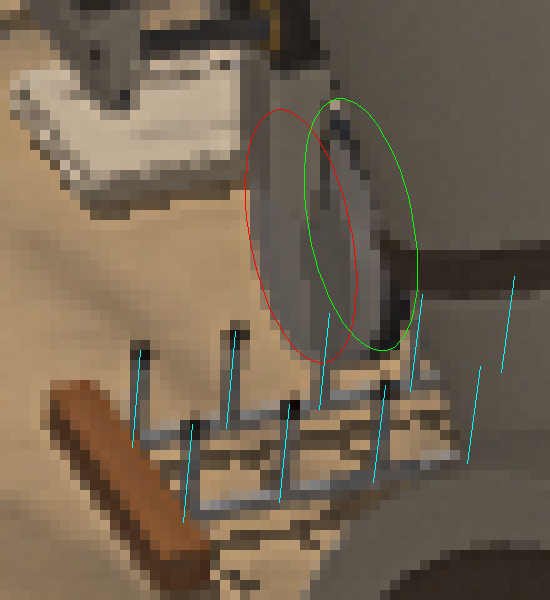

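```bash
python3 -m jog '[{"xyz":[-0.0005,-0.0015,0.01],"twist":[0,0,-0.3],"grip":0.01},{"xyz":[0,0,0.01],"twist":[0,0,0],"grip":0.01},{"xyz":[0,0,0.01],"twist":[0,0,0],"grip":0.01},{"xyz":[0,0,0.0],"twist":[0,0,0],"grip":0.01}]' 30
python3 -m jog '[{"xyz":[0,0,0.004],"twist":[0,0,0],"grip":0.01},{"xyz":[0,0,0.004],"twist":[0,0,0],"grip":0.01},{"xyz":[0,0,0.0],"twist":[0,0,0],"grip":0.01}]' 30
python3 - <<'E'
from h import *
plan(gap(8)+[0,0,.009], RRACK)
overlay("b8.png",get_state()["eef_pos"]-[0,0,.009],355,175,55,60,10)
E
```

```text
time: 13.35
eef_pos: [0.4759, -0.171, 0.0643]
ee_rot: [-0.7, 0.714, 0.001, -0.0]
force: [-0.9, -0.3, 0.8]
grip_width: 0.19
time: 13.72
eef_pos: [0.4766, -0.1712, 0.0571]
ee_rot: [-0.7, 0.714, -0.0, 0.0]
force: [-0.6, 0.5, -0.5]
grip_width: 0.189
t 13.72 at [ 0.4766 -0.1712  0.0571] F [-0.6  0.5 -0.5] grip 17.3 jp [-0.35  0.61  0.82  2.06 -0.66  0.75 -0.71]
 twist [-0.04  0.02 -0.06]  shift cur-tool(mm) [-0.2  0.5  8.1]  shift in target-tool [-0.2  0.5  8.1] |d| 8
```

View pics/b8.png

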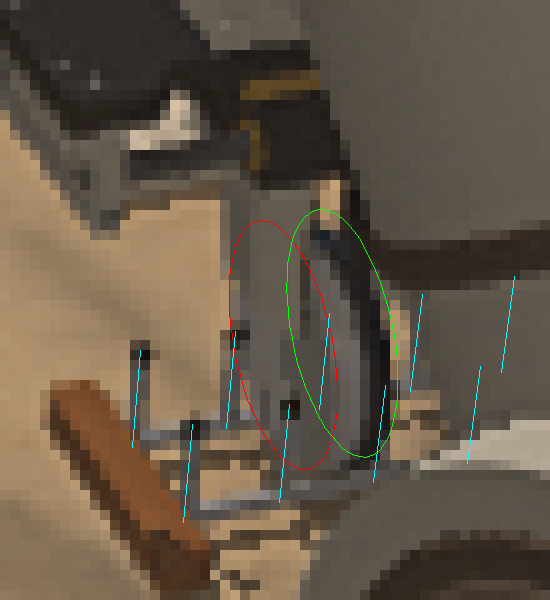

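```bash
python3 -m jog '[{"xyz":[0,0,0.003],"twist":[0,0,0],"grip":0.01},{"xyz":[0,0,0.002],"twist":[0,0,0],"grip":0.01},{"xyz":[0,0,0.0],"twist":[0,0,0],"grip":0.01}]' 30
python3 -m jog '[{"xyz":[0,0,0.002],"twist":[0,0,0],"grip":0.01},{"xyz":[0,0,0.0],"twist":[0,0,0],"grip":0.01}]' 30
python3 -m jog '[{"xyz":[0,0,0.001],"twist":[0,0,0],"grip":0.01},{"xyz":[0,0,0.0],"twist":[0,0,0],"grip":0.01}]' 30
```

```text
time: 14.15
eef_pos: [0.4774, -0.1716, 0.0542]
ee_rot: [-0.7, 0.714, -0.0, 0.002]
force: [-5.1, 2.4, 21.8]
grip_width: 0.189
time: 14.4
eef_pos: [0.4781, -0.172, 0.0536]
ee_rot: [-0.7, 0.714, -0.001, 0.003]
force: [-8.9, 4.2, 36.5]
grip_width: 0.188
time: 14.65
eef_pos: [0.4784, -0.172, 0.0531]
ee_rot: [-0.7, 0.714, -0.001, 0.003]
force: [-9.1, 5.1, 43.0]
grip_width: 0.186
```

```bash
python3 -m jog '[{"xyz":[0,0,-0.003],"twist":[0,0,0],"grip":0.01},{"xyz":[0,0.001,-0.0],"twist":[0,0,0],"grip":0.01}]' 30
python3 - <<'E'
from h import *
plan(gap(8)+[0,0,.009], RRACK)
c=cam("side");crop(c,"b9.png",360,175,415,235,12)
E
```

```text
time: 14.9
eef_pos: [0.4775, -0.1716, 0.0538]
ee_rot: [-0.7, 0.714, -0.002, 0.002]
force: [0.3, 1.1, 11.9]
grip_width: 0.19
t 14.9 at [ 0.4775 -0.1716  0.0538] F [ 0.3  1.1 11.9] grip 17.4 jp [-0.35  0.61  0.81  2.06 -0.67  0.74 -0.7 ]
 twist [-0.27  0.03 -0.06]  shift cur-tool(mm) [-0.5  1.4  4.8]  shift in target-tool [-0.5  1.4  4.8] |d| 5
```

View pics/b9.png

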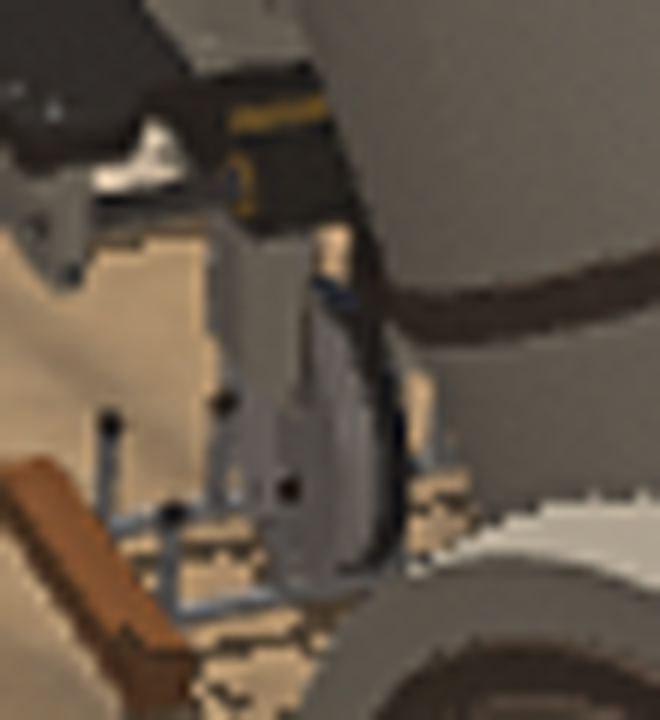

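```bash
python3 -m jog '[{"xyz":[0,0,0],"twist":[0,0,0],"grip":0.024},{"xyz":[0,0,0],"twist":[0,0,0],"grip":0.03},{"xyz":[0,0,0],"twist":[0,0,0],"grip":0.034},{"xyz":[0,0,0],"twist":[0,0,0],"grip":0.034}]' 30
python3 -m jog '[{"xyz":[0,0,-0.02],"twist":[0,0,0],"grip":0.034},{"xyz":[0,0,-0.04],"twist":[0,0,0],"grip":0.034},{"xyz":[0,0,-0.05],"twist":[0,0,0],"grip":0.034},{"xyz":[0,0,-0.04],"twist":[0,0,0],"grip":0.034}]' 30
python3 - <<'E'
from h import *
plan(TIN[1]+dd*.109, RTIN)
overlay("b10.png",gap(8),355,175,55,60,10)
c=cam("top");crop(c,"b11.png",300,190,480,270,4.4)
E
```

```text
time: 15.45
eef_pos: [0.4755, -0.1712, 0.0521]
ee_rot: [-0.7, 0.714, -0.0, 0.0]
force: [-0.4, -0.1, 0.2]
grip_width: 0.371
time: 15.95
eef_pos: [0.4757, -0.1719, 0.2052]
ee_rot: [-0.7, 0.714, -0.001, 0.001]
force: [0.3, 0.4, -0.7]
grip_width: 0.373
t 15.95 at [ 0.4757 -0.1719  0.2052] F [ 0.3  0.4 -0.7] grip 34.3 jp [-0.56  0.39  1.06  1.97 -0.4   1.01 -0.91]
 twist [ 0.85 18.98 -5.96]  shift cur-tool(mm) [-348.8    3.6   60.1]  shift in target-tool [-347.9  -32.9  -56.3] |d| 354
```

View pics/b10.png

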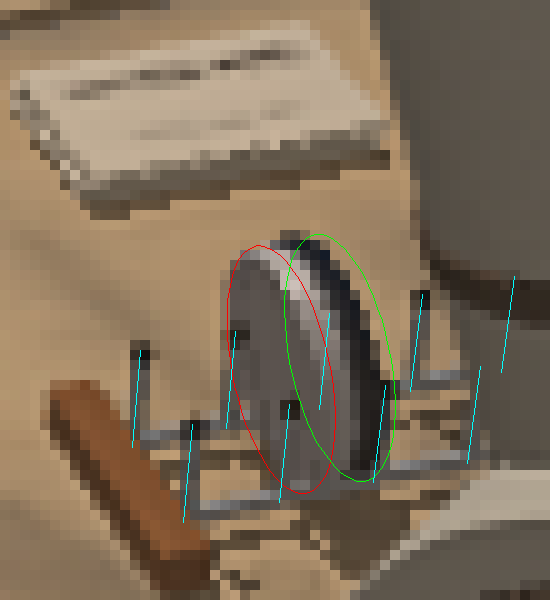

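```bash
python3 -m jog '[{"xyz":[0,0,0],"twist":[0.4,9.5,-3],"grip":0.036},{"xyz":[0,0,0],"twist":[0.4,9.5,-3],"grip":0.036},{"xyz":[-0.057,-0.005,-0.009],"twist":[0,0,0],"grip":0.036},{"xyz":[-0.057,-0.005,-0.009],"twist":[0,0,0],"grip":0.036},{"xyz":[-0.057,-0.005,-0.009],"twist":[0,0,0],"grip":0.036},{"xyz":[-0.057,-0.005,-0.009],"twist":[0,0,0],"grip":0.036},{"xyz":[-0.057,-0.005,-0.009],"twist":[0,0,0],"grip":0.036},{"xyz":[-0.057,-0.005,-0.009],"twist":[0,0,0],"grip":0.036}]' 30
python3 - <<'E'
from h import *
plan(TIN[1]+dd*.109, RTIN)
E
```

```text
time: 17.05
eef_pos: [0.4758, 0.1729, 0.1419]
ee_rot: [0.727, -0.667, 0.121, 0.112]
force: [1.6, -0.8, -0.0]
grip_width: 0.393
t 17.05 at [0.4758 0.1729 0.1419] F [ 1.6 -0.8 -0. ] grip 36.1 jp [-1.4   0.69  1.08  1.93 -0.34  0.99 -1.67]
 twist [0.09 0.01 0.13]  shift cur-tool(mm) [-2.4 -3.9 -4.3]  shift in target-tool [-2.4 -3.9 -4.2] |d| 6
```

```bash
python3 -m jog '[{"xyz":[-0.002,-0.004,0.01],"twist":[0,0,0],"grip":0.036},{"xyz":[0,0,0.03],"twist":[0,0,0],"grip":0.036},{"xyz":[0,0,0.03],"twist":[0,0,0],"grip":0.036},{"xyz":[0,0,0.005],"twist":[0,0,0],"grip":0.036},{"xyz":[0,0,0],"twist":[0,0,0],"grip":0.036}]' 30
python3 - <<'E'
from h import *
plan(TIN[1]+dd*.009, RTIN)
c=cam("side");crop(c,"d0.png",200,150,340,260,5)
E
```

```text
time: 17.68
eef_pos: [0.4822, 0.1482, 0.071]
ee_rot: [0.726, -0.667, 0.121, 0.113]
force: [0.1, 0.7, -0.2]
grip_width: 0.39
t 17.68 at [0.4822 0.1482 0.071 ] F [ 0.1  0.7 -0.2] grip 35.8 jp [-1.29  0.77  0.98  1.98 -0.42  0.84 -1.61]
 twist [ 0.12 -0.01  0.06]  shift cur-tool(mm) [-3.1  0.3 20.5]  shift in target-tool [-3.1  0.4 20.5] |d| 21
```

View pics/d0.png

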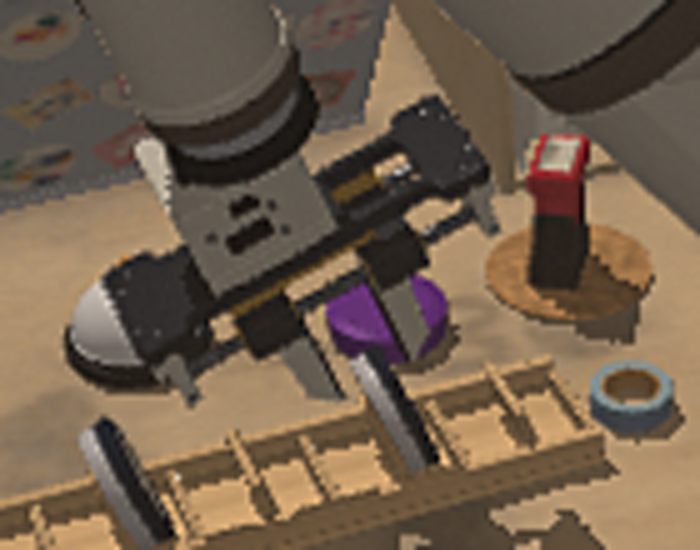

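```bash
python3 -m jog '[{"xyz":[-0.002,0,0.01],"twist":[0,0,0],"grip":0.036},{"xyz":[0,0,0.011],"twist":[0,0,0],"grip":0.036},{"xyz":[0,0,0.0],"twist":[0,0,0],"grip":0.036},{"xyz":[0,0,0],"twist":[0,0,0],"grip":0.01},{"xyz":[0,0,0],"twist":[0,0,0],"grip":0.01},{"xyz":[0,0,0],"twist":[0,0,0],"grip":0.01},{"xyz":[0,0,0],"twist":[0,0,0],"grip":0.01}]' 30
python3 - <<'E'
from h import *
plan(TIN[1]+dd*.009, RTIN)
E
```

```text
time: 18.6
eef_pos: [0.4829, 0.1411, 0.0511]
ee_rot: [0.726, -0.667, 0.122, 0.113]
force: [-0.0, -5.6, 5.6]
grip_width: 0.191
t 18.6 at [0.4829 0.1411 0.0511] F [-0.  -5.6  5.6] grip 17.5 jp [-1.26  0.8   0.95  1.99 -0.44  0.8  -1.6 ]
 twist [ 0.11 -0.18  0.02]  shift cur-tool(mm) [-3.4  0.4 -0.7]  shift in target-tool [-3.4  0.4 -0.7] |d| 3
```

```bash
python3 -m jog '[{"xyz":[0,0,-0.01],"twist":[0,0,0],"grip":0.01},{"xyz":[0,0,-0.02],"twist":[0,0,0],"grip":0.01},{"xyz":[0,0,-0.03],"twist":[0,0,0],"grip":0.01},{"xyz":[0,0,-0.04],"twist":[0,0,0],"grip":0.01},{"xyz":[0,0,-0.03],"twist":[0,0,0],"grip":0.01},{"xyz":[0,0,-0.01],"twist":[0,-9.5,3],"grip":0.01},{"xyz":[0,0,0],"twist":[0,-9.5,3],"grip":0.01}]' 30
python3 - <<'E'
from h import *
plan(gap(6)+[0,0,.104], RRACK)
c=cam("side");crop(c,"d1.png",200,100,340,230,5)
E
```

```text
time: 19.48
eef_pos: [0.4799, 0.1908, 0.1837]
ee_rot: [-0.701, 0.713, -0.004, 0.009]
force: [0.6, -1.3, -2.2]
grip_width: 0.185
t 19.48 at [0.4799 0.1908 0.1837] F [ 0.6 -1.3 -2.2] grip 17.0 jp [-1.28  0.46  1.08  1.98 -0.49  0.97 -1.56]
 twist [-1.03  0.36  0.13]  shift cur-tool(mm) [420.1  -1.3  37.1]  shift in target-tool [419.8  -2.9  39.7] |d| 422
```

View pics/d1.png

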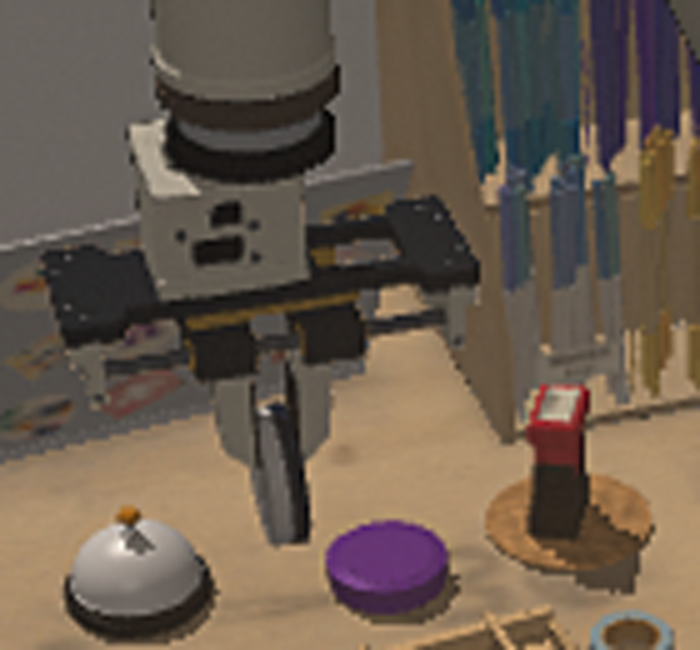

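```bash
python3 -m jog '[{"xyz":[0.056,0,0],"twist":[-1,0.3,0.1],"grip":0.01},{"xyz":[0.056,0,0],"twist":[0,0,0],"grip":0.01},{"xyz":[0.056,0,0],"twist":[0,0,0],"grip":0.01},{"xyz":[0.056,0,0],"twist":[0,0,0],"grip":0.01},{"xyz":[0.056,0,0],"twist":[0,0,0],"grip":0.01},{"xyz":[0.056,0,0],"twist":[0,0,0],"grip":0.01},{"xyz":[0.056,0,0],"twist":[0,0,0],"grip":0.01},{"xyz":[0.054,0,0],"twist":[0,0,0],"grip":0.01}]' 30
python3 -m jog '[{"xyz":[0,0,0],"twist":[0,0,0],"grip":0.01}]' 30
python3 - <<'E'
from h import *
plan(gap(5)+[0,0,.064], RRACK)
E
```

```text
time: 20.52
eef_pos: [0.4701, -0.2582, 0.1838]
ee_rot: [-0.7, 0.714, -0.0, -0.003]
force: [0.3, 0.5, -0.0]
grip_width: 0.191
time: 20.65
eef_pos: [0.4682, -0.2629, 0.1846]
ee_rot: [-0.697, 0.717, -0.002, -0.004]
force: [-0.2, -0.2, -0.3]
grip_width: 0.189
t 20.65 at [ 0.4682 -0.2629  0.1846] F [-0.2 -0.2 -0.3] grip 17.4 jp [-0.34  0.49  1.03  1.91 -0.49  1.01 -0.69]
 twist [ 0.17 -0.48 -0.56]  shift cur-tool(mm) [-5.7 -6.4 80.5]  shift in target-tool [-5.  -6.2 80.6] |d| 81
```

```bash
python3 -m jog '[{"xyz":[-0.004,-0.006,0.02],"twist":[0.1,-0.3,-0.3],"grip":0.01},{"xyz":[0,0,0.02],"twist":[0,0,0],"grip":0.01},{"xyz":[0,0,0.01],"twist":[0,0,0],"grip":0.01},{"xyz":[0,0,0],"twist":[0,0,0],"grip":0.01},{"xyz":[0,0,0],"twist":[0,0,0],"grip":0.01}]' 30
python3 - <<'E'
from h import *
plan(gap(5)+[0,0,.014], RRACK)
overlay("d2.png",get_state()["eef_pos"]-[0,0,.013],355,165,70,70,10)
c=cam("top");crop(c,"d3.png",340,190,480,270,5)
E
```

```text
time: 21.28
eef_pos: [0.4766, -0.2527, 0.1341]
ee_rot: [-0.702, 0.712, 0.0, -0.0]
force: [-0.0, -0.5, -0.4]
grip_width: 0.19
t 21.27 at [ 0.4766 -0.2527  0.1341] F [-0.  -0.5 -0.4] grip 17.4 jp [-0.29  0.56  0.95  1.94 -0.57  0.93 -0.64]
 twist [0.04 0.04 0.3 ]  shift cur-tool(mm) [ 5.4  1.9 80.1]  shift in target-tool [ 5.4  2.  80.1] |d| 80
```

View pics/d2.png

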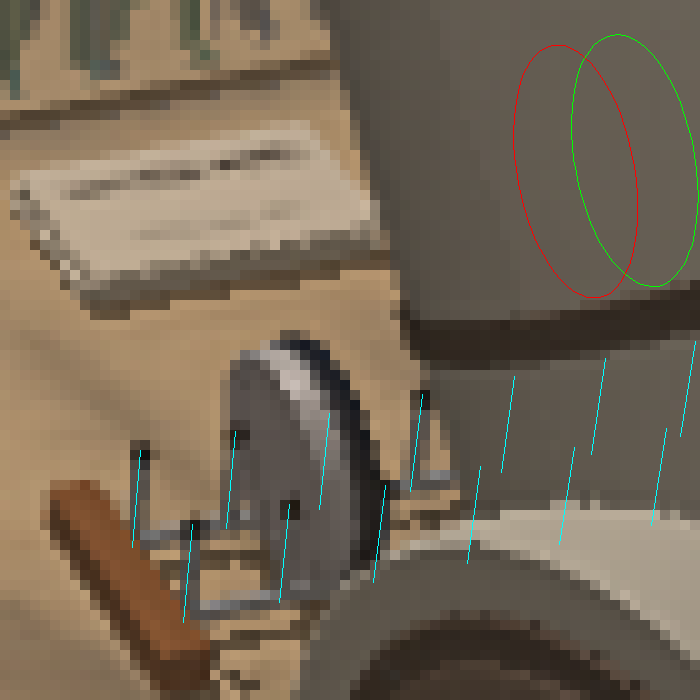

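View pics/d3.png

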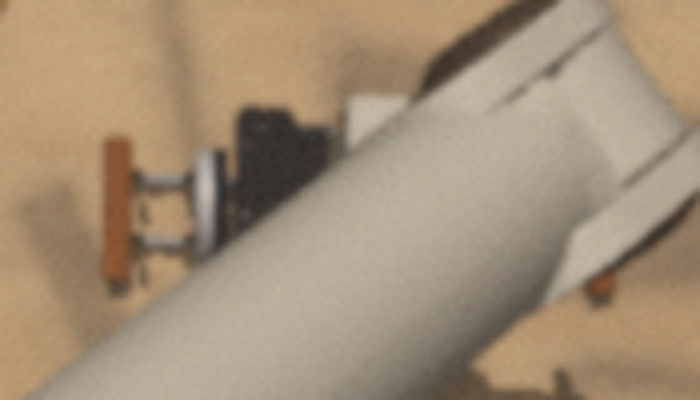

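```bash
python3 -m jog '[{"xyz":[0.0054,0.001,0.01],"twist":[0,0,0.3],"grip":0.01},{"xyz":[0,0,0.015],"twist":[0,0,0],"grip":0.01},{"xyz":[0,0,0.01],"twist":[0,0,0],"grip":0.01},{"xyz":[0,0,0],"twist":[0,0,0],"grip":0.01},{"xyz":[0,0,0],"twist":[0,0,0],"grip":0.01}]' 30
python3 - <<'E'
from h import *
plan(gap(5)+[0,0,.014], RRACK)
E
```

```text
time: 22.0
eef_pos: [0.4752, -0.2583, 0.0988]
ee_rot: [-0.7, 0.714, 0.001, -0.0]
force: [-1.0, 0.4, -0.4]
grip_width: 0.193
t 22.0 at [ 0.4752 -0.2583  0.0988] F [-1.   0.4 -0.4] grip 17.8 jp [-0.24  0.61  0.9   1.96 -0.63  0.87 -0.59]
 twist [ 0.06  0.05 -0.04]  shift cur-tool(mm) [-0.2  0.6 44.8]  shift in target-tool [-0.3  0.7 44.8] |d| 45
```

```bash
python3 -m jog '[{"xyz":[0,0.0005,0.01],"twist":[0,0,0],"grip":0.01},{"xyz":[0,0,0.01],"twist":[0,0,0],"grip":0.01},{"xyz":[0,0,0.008],"twist":[0,0,0],"grip":0.01},{"xyz":[0,0,0],"twist":[0,0,0],"grip":0.01}]' 30
python3 -m jog '[{"xyz":[0,0,0.005],"twist":[0,0,0],"grip":0.01},{"xyz":[0,0,0.004],"twist":[0,0,0],"grip":0.01},{"xyz":[0,0,0],"twist":[0,0,0],"grip":0.01}]' 30
python3 -m jog '[{"xyz":[0,0,0.003],"twist":[0,0,0],"grip":0.01},{"xyz":[0,0,0.0],"twist":[0,0,0],"grip":0.01}]' 30
python3 - <<'E'
from h import *
plan(gap(5)+[0,0,.014], RRACK)
E
```

```text
time: 22.5
eef_pos: [0.4741, -0.2577, 0.0699]
ee_rot: [-0.7, 0.714, 0.001, -0.0]
force: [0.1, 0.1, -0.5]
grip_width: 0.184
time: 22.88
eef_pos: [0.4745, -0.2579, 0.0616]
ee_rot: [-0.7, 0.714, 0.001, -0.0]
force: [-0.1, -0.9, -1.3]
grip_width: 0.192
time: 23.12
eef_pos: [0.4746, -0.2579, 0.0587]
ee_rot: [-0.7, 0.714, 0.001, -0.0]
force: [-0.3, -0.3, -0.2]
grip_width: 0.189
t 23.12 at [ 0.4746 -0.2579  0.0587] F [-0.3 -0.3 -0.2] grip 17.3 jp [-0.19  0.67  0.84  1.98 -0.69  0.81 -0.54]
 twist [ 0.07  0.07 -0.02]  shift cur-tool(mm) [0.1 0.1 4.7]  shift in target-tool [0.1 0.1 4.7] |d| 5
```

```bash
python3 -m jog '[{"xyz":[0,0,0.0025],"twist":[0,0,0],"grip":0.01},{"xyz":[0,0,0],"twist":[0,0,0],"grip":0.01}]' 30
python3 -m jog '[{"xyz":[0,0,0.0015],"twist":[0,0,0],"grip":0.01},{"xyz":[0,0,0.0],"twist":[0,0,0],"grip":0.01}]' 30
```

```text
time: 23.38
eef_pos: [0.4746, -0.2579, 0.0562]
ee_rot: [-0.7, 0.714, 0.001, -0.0]
force: [0.7, 0.1, -0.5]
grip_width: 0.186
time: 23.62
eef_pos: [0.4746, -0.2579, 0.0547]
ee_rot: [-0.7, 0.714, 0.001, -0.0]
force: [0.2, -0.1, -0.8]
grip_width: 0.19
```

```bash
python3 -m jog '[{"xyz":[0,0,0.0015],"twist":[0,0,0],"grip":0.01},{"xyz":[0,0,0.0],"twist":[0,0,0],"grip":0.01}]' 30
python3 -m jog '[{"xyz":[0,0,0.001],"twist":[0,0,0],"grip":0.01},{"xyz":[0,0,0.0],"twist":[0,0,0],"grip":0.01}]' 30
```

```text
time: 23.88
eef_pos: [0.4747, -0.258, 0.0533]
ee_rot: [-0.7, 0.714, 0.001, 0.0]
force: [-0.4, 0.7, -1.1]
grip_width: 0.191
time: 24.12
eef_pos: [0.4751, -0.2582, 0.0527]
ee_rot: [-0.7, 0.714, 0.0, 0.0]
force: [-0.3, 1.1, 3.8]
grip_width: 0.189
```

Contact with the rods at about the same height as before; release.

```bash
python3 -m jog '[{"xyz":[0,0,0],"twist":[0,0,0],"grip":0.024},{"xyz":[0,0,0],"twist":[0,0,0],"grip":0.03},{"xyz":[0,0,0],"twist":[0,0,0],"grip":0.034},{"xyz":[0,0,0],"twist":[0,0,0],"grip":0.034}]' 30
python3 -m jog '[{"xyz":[0,0,-0.02],"twist":[0,0,0],"grip":0.034},{"xyz":[0,0,-0.04],"twist":[0,0,0],"grip":0.034},{"xyz":[0,0,-0.05],"twist":[0,0,0],"grip":0.034},{"xyz":[0,0,-0.04],"twist":[0,0,0],"grip":0.034},{"xyz":[0,0,0],"twist":[0.4,9.5,-3],"grip":0.036},{"xyz":[0,0,0],"twist":[0.4,9.5,-3],"grip":0.036}]' 30
python3 - <<'E'
from h import *
plan(TIN[2]+dd*.109, RTIN)
E
```

```text
time: 24.62
eef_pos: [0.4745, -0.258, 0.0522]
ee_rot: [-0.7, 0.714, 0.001, -0.0]
force: [-0.3, 0.2, 0.6]
grip_width: 0.371
time: 25.38
eef_pos: [0.4757, -0.2595, 0.2048]
ee_rot: [0.726, -0.667, 0.123, 0.112]
force: [-0.0, -0.7, -0.9]
grip_width: 0.391
t 25.38 at [ 0.4757 -0.2595  0.2048] F [-0.  -0.7 -0.9] grip 35.9 jp [-0.73  0.48  1.23  2.03 -0.23  0.78 -0.92]
 twist [-0.07 -0.16  0.06]  shift cur-tool(mm) [-564.5  -40.7 -133. ]  shift in target-tool [-564.9  -39.9 -131.5] |d| 581
```

```bash
python3 -m jog '[{"xyz":[-0.055,-0.004,-0.013],"twist":[0,0,0],"grip":0.036},{"xyz":[-0.055,-0.004,-0.013],"twist":[0,0,0],"grip":0.036},{"xyz":[-0.055,-0.004,-0.013],"twist":[0,0,0],"grip":0.036},{"xyz":[-0.055,-0.004,-0.013],"twist":[0,0,0],"grip":0.036},{"xyz":[-0.055,-0.004,-0.013],"twist":[0,0,0],"grip":0.036},{"xyz":[-0.055,-0.004,-0.013],"twist":[0,0,0],"grip":0.036},{"xyz":[-0.055,-0.004,-0.013],"twist":[0,0,0],"grip":0.036},{"xyz":[-0.055,-0.004,-0.013],"twist":[0,0,0],"grip":0.036}]' 30
python3 - <<'E'
from h import *
plan(TIN[2]+dd*.109, RTIN)
overlay("e0.png",gap(5),355,165,70,70,10)
c=cam("top");crop(c,"e1.png",340,190,480,270,5)
E
```

```text
time: 26.38
eef_pos: [0.4679, 0.1952, 0.1589]
ee_rot: [0.727, -0.667, 0.12, 0.112]
force: [-0.5, -0.5, 0.6]
grip_width: 0.396
t 26.38 at [0.4679 0.1952 0.1589] F [-0.5 -0.5  0.6] grip 36.4 jp [-1.49  0.74  1.2   1.91 -0.42  1.07 -1.62]
 twist [0.13 0.11 0.18]  shift cur-tool(mm) [-120.9  -10.   -26.9]  shift in target-tool [-120.9   -9.7  -27.1] |d| 124
```

View pics/e0.png

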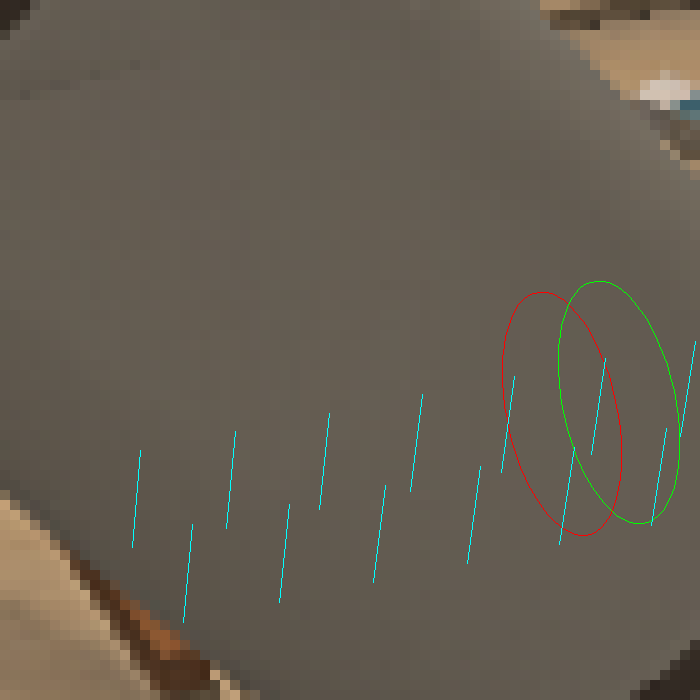

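View pics/e1.png

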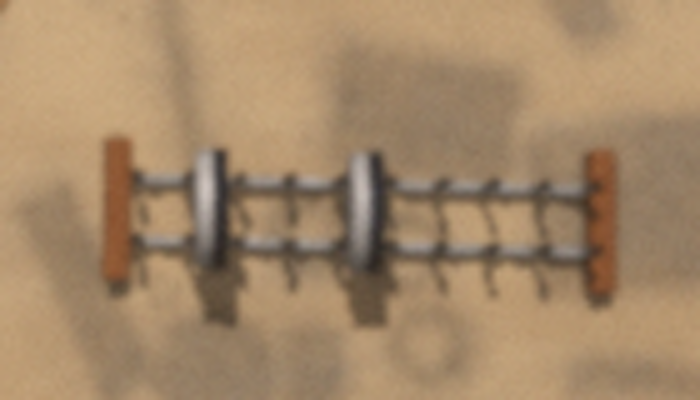

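```bash
python3 -m jog '[{"xyz":[-0.04,-0.003,-0.009],"twist":[0,0,0],"grip":0.036},{"xyz":[-0.04,-0.003,-0.009],"twist":[0,0,0],"grip":0.036},{"xyz":[-0.04,-0.003,-0.009],"twist":[0,0,0],"grip":0.036},{"xyz":[0,0,0],"twist":[0,0,0],"grip":0.036},{"xyz":[0,0,0],"twist":[0,0,0],"grip":0.036}]' 30
python3 - <<'E'
from h import *
plan(TIN[2]+dd*.109, RTIN)
E
```

```text
time: 27.1
eef_pos: [0.4666, 0.3145, 0.1453]
ee_rot: [0.727, -0.667, 0.12, 0.113]
force: [-0.1, -0.1, 0.2]
grip_width: 0.39
t 27.1 at [0.4666 0.3145 0.1453] F [-0.1 -0.1  0.2] grip 35.8 jp [-1.53  0.85  1.13  1.73 -0.49  1.18 -1.77]
 twist [0.17 0.03 0.14]  shift cur-tool(mm) [-3.9 -1.  -1.2]  shift in target-tool [-3.9 -0.9 -1.2] |d| 4
```

Run:
```python
from h import *
c=cam("side"); W=cloud(c); crop(c,"e2.png",130,130,330,270,4)
hsv=cv2.cvtColor(c["pixels"],cv2.COLOR_RGB2HSV); m=cv2.inRange(hsv,(22,120,100),(32,255,255)); m[:190]=0;m[260:]=0;m[:,:150]=0;m[:,200:]=0
v,u=np.nonzero(m); print(len(u),u.mean(),v.mean()); print(np.nanmedian(W[v,u],0))
```

```text
4 173.25 227.5
[0.61057382 0.39442014 0.02446634]
```

View pics/e2.png

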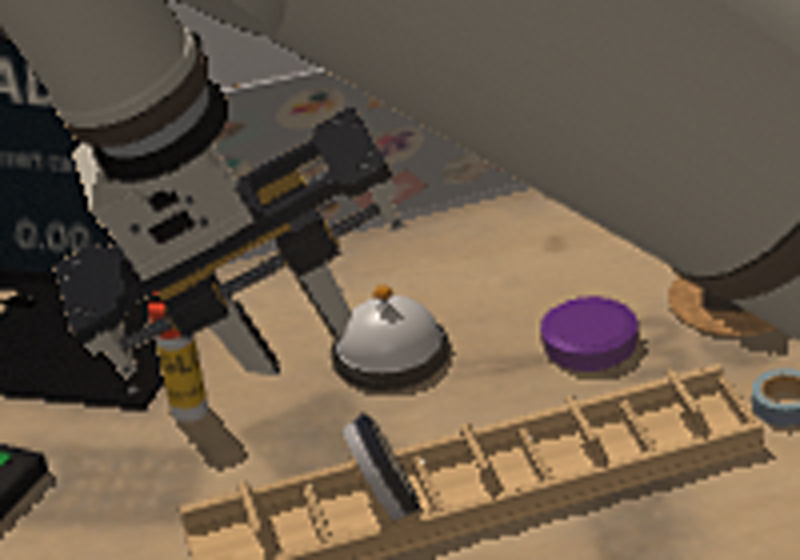

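```bash
python3 -m jog '[{"xyz":[-0.003,-0.001,0.01],"twist":[0,0,0],"grip":0.036},{"xyz":[0,0,0.03],"twist":[0,0,0],"grip":0.036},{"xyz":[0,0,0.03],"twist":[0,0,0],"grip":0.036},{"xyz":[0,0,0.005],"twist":[0,0,0],"grip":0.036},{"xyz":[0,0,0],"twist":[0,0,0],"grip":0.036}]' 30
python3 - <<'E'
from h import *
plan(TIN[2]+dd*.009, RTIN)
c=cam("side");crop(c,"e3.png",150,170,290,280,5)
E
```

```text
time: 27.78
eef_pos: [0.4691, 0.2936, 0.0727]
ee_rot: [0.727, -0.667, 0.12, 0.113]
force: [-1.0, 0.1, -0.4]
grip_width: 0.391
t 27.77 at [0.4691 0.2936 0.0727] F [-1.   0.1 -0.4] grip 35.9 jp [-1.48  0.92  1.05  1.79 -0.56  1.05 -1.73]
 twist [0.21 0.04 0.14]  shift cur-tool(mm) [-0.1 -0.3 23.3]  shift in target-tool [-0.1 -0.2 23.3] |d| 23
```

View pics/e3.png

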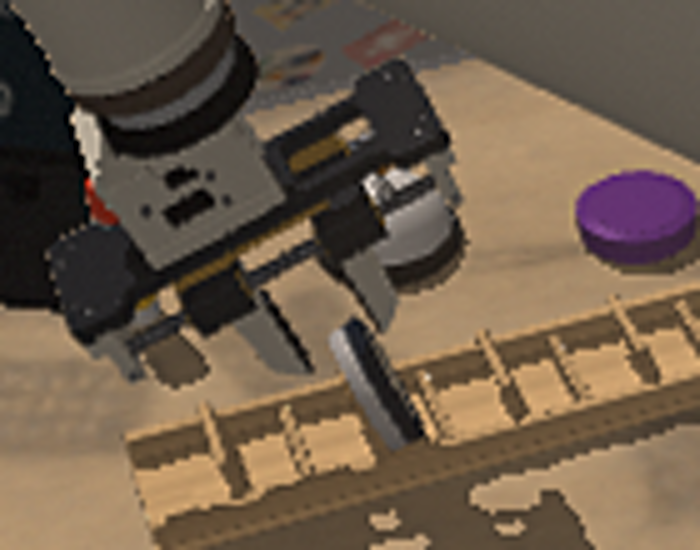

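```bash
python3 -m jog '[{"xyz":[-0.001,0,0.01],"twist":[0,0,0],"grip":0.036},{"xyz":[0,0,0.0135],"twist":[0,0,0],"grip":0.036},{"xyz":[0,0,0.0],"twist":[0,0,0],"grip":0.036},{"xyz":[0,0,0],"twist":[0,0,0],"grip":0.01},{"xyz":[0,0,0],"twist":[0,0,0],"grip":0.01},{"xyz":[0,0,0],"twist":[0,0,0],"grip":0.01},{"xyz":[0,0,0],"twist":[0,0,0],"grip":0.01}]' 30
python3 -m jog '[{"xyz":[0,0,-0.01],"twist":[0,0,0],"grip":0.01},{"xyz":[0,0,-0.02],"twist":[0,0,0],"grip":0.01},{"xyz":[0,0,-0.03],"twist":[0,0,0],"grip":0.01},{"xyz":[0,0,-0.04],"twist":[0,0,0],"grip":0.01},{"xyz":[0,0,-0.03],"twist":[0,0,0],"grip":0.01},{"xyz":[0,0,-0.01],"twist":[0,-9.5,3],"grip":0.01},{"xyz":[0,0,0],"twist":[0,-9.5,3],"grip":0.01}]' 30
python3 - <<'E'
from h import *
plan(gap(2)+[0,0,.144], RRACK)
c=cam("side");crop(c,"e4.png",150,100,290,230,5)
E
```

```text
time: 28.7
eef_pos: [0.4699, 0.2846, 0.0511]
ee_rot: [0.726, -0.667, 0.121, 0.114]
force: [-1.1, -5.0, 5.7]
grip_width: 0.193
time: 29.58
eef_pos: [0.4674, 0.3354, 0.1848]
ee_rot: [-0.702, 0.713, -0.003, 0.009]
force: [0.4, -1.0, -0.2]
grip_width: 0.193
t 29.57 at [0.4674 0.3354 0.1848] F [ 0.4 -1.  -0.2] grip 17.7 jp [-1.49  0.63  1.14  1.84 -0.65  1.08 -1.69]
 twist [-0.97  0.53  0.18]  shift cur-tool(mm) [680.2 -16.   -5.3]  shift in target-tool [680.2 -18.1   0.8] |d| 680
```

View pics/e4.png

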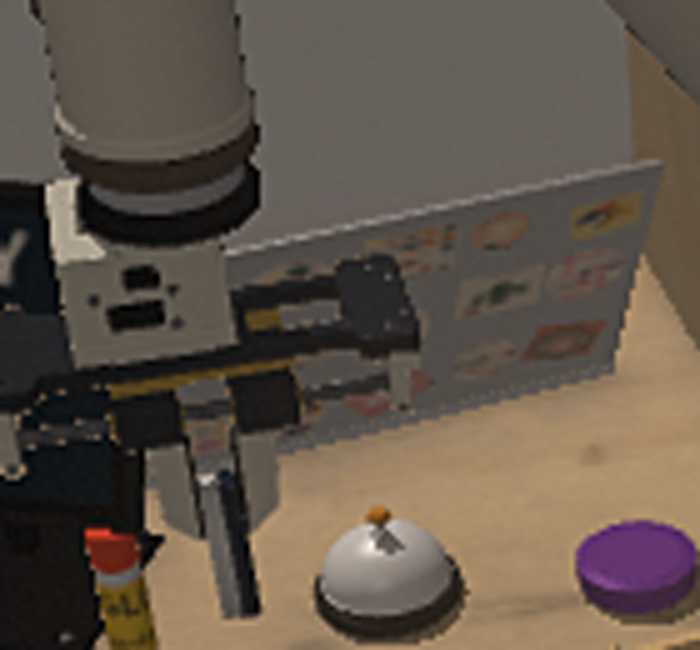

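```bash
python3 -m jog '[{"xyz":[0.05,0,0],"twist":[-1,0.5,0.2],"grip":0.01},{"xyz":[0.05,-0.001,0],"twist":[0,0,0],"grip":0.01},{"xyz":[0.05,-0.002,0],"twist":[0,0,0],"grip":0.01},{"xyz":[0.05,-0.002,0],"twist":[0,0,0],"grip":0.01},{"xyz":[0.05,-0.002,0],"twist":[0,0,0],"grip":0.01},{"xyz":[0.05,-0.002,0],"twist":[0,0,0],"grip":0.01},{"xyz":[0.05,-0.002,0],"twist":[0,0,0],"grip":0.01},{"xyz":[0.05,-0.002,0],"twist":[0,0,0],"grip":0.01}]' 30
python3 -m jog '[{"xyz":[0.05,-0.001,0],"twist":[0,0,0],"grip":0.01},{"xyz":[0.05,-0.001,0],"twist":[0,0,0],"grip":0.01},{"xyz":[0.05,-0.001,0],"twist":[0,0,0],"grip":0.01},{"xyz":[0.05,-0.001,0],"twist":[0,0,0],"grip":0.01},{"xyz":[0.05,-0.001,0],"twist":[0,0,0],"grip":0.01},{"xyz":[0.02,0,0],"twist":[0,0,0],"grip":0.01},{"xyz":[0,0,0],"twist":[0,0,0],"grip":0.01},{"xyz":[0,0,0],"twist":[0,0,0],"grip":0.01}]' 30
python3 - <<'E'
from h import *
plan(gap(2)+[0,0,.064], RRACK)
c=cam("side");crop(c,"e5.png",340,80,540,230,4)
E
```

```text
time: 30.62
eef_pos: [0.4719, -0.0683, 0.1856]
ee_rot: [-0.7, 0.714, -0.001, -0.003]
force: [0.6, -0.6, -0.4]
grip_width: 0.186
time: 31.62
eef_pos: [0.4712, -0.3361, 0.1865]
ee_rot: [-0.7, 0.714, -0.0, -0.004]
force: [-0.5, -0.0, -1.1]
grip_width: 0.191
t 31.62 at [ 0.4712 -0.3361  0.1865] F [-0.5 -0.  -1.1] grip 17.5 jp [-0.18  0.59  1.04  1.81 -0.57  1.08 -0.53]
 twist [ 0.26 -0.34 -0.02]  shift cur-tool(mm) [ 8.3 -2.2 82.5]  shift in target-tool [ 8.8 -1.9 82.5] |d| 83
```

View pics/e5.png

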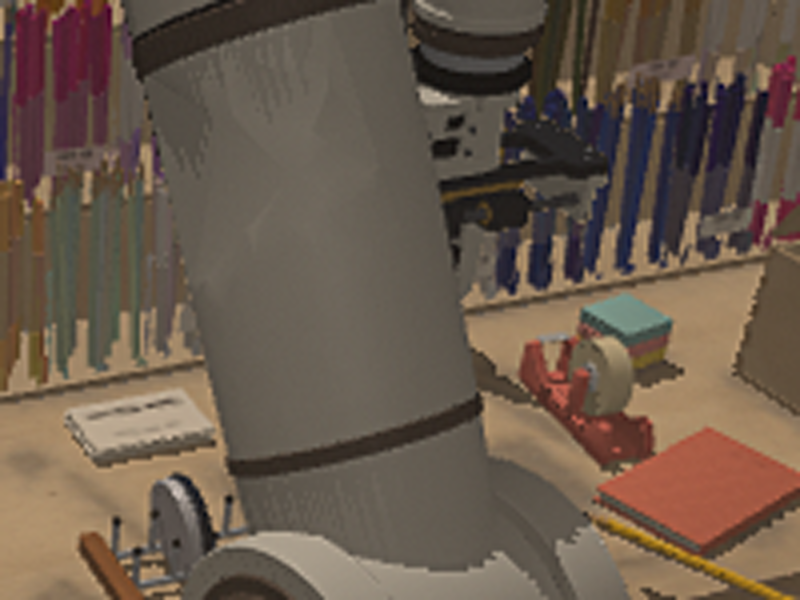

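```bash
python3 -m jog '[{"xyz":[0.0085,-0.002,0.015],"twist":[0.2,-0.3,0],"grip":0.01},{"xyz":[0,0,0.02],"twist":[0,0,0],"grip":0.01},{"xyz":[0,0,0.02],"twist":[0,0,0],"grip":0.01},{"xyz":[0,0,0],"twist":[0,0,0],"grip":0.01},{"xyz":[0,0,0],"twist":[0,0,0],"grip":0.01}]' 30
python3 - <<'E'
from h import *
plan(gap(2)+[0,0,.064], RRACK)
E
python3 -m jog '[{"xyz":[0,0,0.015],"twist":[0,0,0],"grip":0.01},{"xyz":[0,0,0.012],"twist":[0,0,0],"grip":0.01},{"xyz":[0,0,0],"twist":[0,0,0],"grip":0.01},{"xyz":[0,0,0],"twist":[0,0,0],"grip":0.01}]' 30
python3 - <<'E'
from h import *
plan(gap(2)+[0,0,.013], RRACK)
E
```

```text
time: 32.3
eef_pos: [0.4722, -0.3462, 0.1315]
ee_rot: [-0.7, 0.714, -0.0, -0.001]
force: [0.4, -0.4, 0.1]
grip_width: 0.19
t 32.3 at [ 0.4722 -0.3462  0.1315] F [ 0.4 -0.4  0.1] grip 17.5 jp [-0.11  0.66  0.96  1.83 -0.64  1.   -0.46]
 twist [ 0.09 -0.11 -0.09]  shift cur-tool(mm) [-1.3 -0.7 27.5]  shift in target-tool [-1.2 -0.6 27.5] |d| 28
time: 32.8
eef_pos: [0.4721, -0.3464, 0.1044]
ee_rot: [-0.7, 0.714, -0.0, -0.001]
force: [0.4, -0.8, 0.3]
grip_width: 0.189
t 32.8 at [ 0.4721 -0.3464  0.1044] F [ 0.4 -0.8  0.3] grip 17.4 jp [-0.09  0.7   0.93  1.85 -0.68  0.95 -0.44]
 twist [ 0.08 -0.11 -0.11]  shift cur-tool(mm) [-1.6 -0.9 51.4]  shift in target-tool [-1.5 -0.8 51.4] |d| 51
```

```bash
python3 -m jog '[{"xyz":[-0.002,-0.0008,0.01],"twist":[0,0,0],"grip":0.01},{"xyz":[0,0,0.01],"twist":[0,0,0],"grip":0.01},{"xyz":[0,0,0.008],"twist":[0,0,0],"grip":0.01},{"xyz":[0,0,0],"twist":[0,0,0],"grip":0.01}]' 30
python3 -m jog '[{"xyz":[0,0,0.006],"twist":[0,0,0],"grip":0.01},{"xyz":[0,0,0.005],"twist":[0,0,0],"grip":0.01},{"xyz":[0,0,0],"twist":[0,0,0],"grip":0.01}]' 30
python3 -m jog '[{"xyz":[0,0,0.004],"twist":[0,0,0],"grip":0.01},{"xyz":[0,0,0.003],"twist":[0,0,0],"grip":0.01},{"xyz":[0,0,0.0],"twist":[0,0,0],"grip":0.01}]' 30
python3 - <<'E'
from h import *
plan(gap(2)+[0,0,.013], RRACK)
E
```

```text
time: 33.3
eef_pos: [0.4724, -0.3439, 0.0755]
ee_rot: [-0.7, 0.714, 0.001, -0.001]
force: [-0.2, 0.5, -0.0]
grip_width: 0.19
time: 33.67
eef_pos: [0.4727, -0.3442, 0.065]
ee_rot: [-0.7, 0.714, 0.0, -0.001]
force: [0.3, -0.1, -0.5]
grip_width: 0.189
time: 34.05
eef_pos: [0.4728, -0.3442, 0.0581]
ee_rot: [-0.7, 0.714, 0.0, -0.001]
force: [-0.4, -0.6, -1.0]
grip_width: 0.187
t 34.05 at [ 0.4728 -0.3442  0.0581] F [-0.4 -0.6 -1. ] grip 17.2 jp [-0.05  0.75  0.87  1.87 -0.74  0.88 -0.4 ]
 twist [ 0.1  -0.08 -0.1 ]  shift cur-tool(mm) [ 0.8 -0.1  5.1]  shift in target-tool [ 0.8 -0.1  5.1] |d| 5
```

```bash
python3 -m jog '[{"xyz":[0,0,0.0025],"twist":[0,0,0],"grip":0.01},{"xyz":[0,0,0],"twist":[0,0,0],"grip":0.01}]' 30
python3 -m jog '[{"xyz":[0,0,0.0015],"twist":[0,0,0],"grip":0.01},{"xyz":[0,0,0.0],"twist":[0,0,0],"grip":0.01}]' 30
python3 -m jog '[{"xyz":[0,0,0.001],"twist":[0,0,0],"grip":0.01},{"xyz":[0,0,0.0],"twist":[0,0,0],"grip":0.01}]' 30
```

```text
time: 34.3
eef_pos: [0.4729, -0.3442, 0.0558]
ee_rot: [-0.7, 0.714, -0.0, -0.001]
force: [0.9, 0.3, -0.5]
grip_width: 0.191
time: 34.55
eef_pos: [0.4729, -0.3443, 0.0543]
ee_rot: [-0.7, 0.714, -0.0, -0.001]
force: [-0.0, -0.7, 0.1]
grip_width: 0.187
time: 34.8
eef_pos: [0.473, -0.3444, 0.0535]
ee_rot: [-0.7, 0.714, -0.0, -0.001]
force: [-0.3, 0.3, 0.2]
grip_width: 0.187
```

```bash
python3 -m jog '[{"xyz":[0,0,0.001],"twist":[0,0,0],"grip":0.01},{"xyz":[0,0,0],"twist":[0,0,0],"grip":0.01}]' 30
python3 -m jog '[{"xyz":[0,0,0.001],"twist":[0,0,0],"grip":0.01},{"xyz":[0,0,0.0],"twist":[0,0,0],"grip":0.01}]' 30
```

```text
time: 35.05
eef_pos: [0.4735, -0.3447, 0.053]
ee_rot: [-0.7, 0.714, -0.001, -0.001]
force: [0.0, 0.9, 3.9]
grip_width: 0.186
time: 35.3
eef_pos: [0.4738, -0.345, 0.0526]
ee_rot: [-0.7, 0.714, -0.001, -0.001]
force: [0.1, 1.4, 9.6]
grip_width: 0.191
```

```bash
python3 -m jog '[{"xyz":[0,0,0],"twist":[0,0,0],"grip":0.024},{"xyz":[0,0,0],"twist":[0,0,0],"grip":0.03},{"xyz":[0,0,0],"twist":[0,0,0],"grip":0.034},{"xyz":[0,0,0],"twist":[0,0,0],"grip":0.034}]' 30
python3 -m jog '[{"xyz":[0,0,-0.02],"twist":[0,0,0],"grip":0.034},{"xyz":[0,0,-0.04],"twist":[0,0,0],"grip":0.034},{"xyz":[0,0,-0.05],"twist":[0,0,0],"grip":0.04},{"xyz":[0,0,-0.05],"twist":[0,0,0],"grip":0.05},{"xyz":[-0.05,0,-0.02],"twist":[0,0,0],"grip":0.06},{"xyz":[-0.05,0,0],"twist":[0,0,0],"grip":0.06},{"xyz":[-0.05,0,0],"twist":[0,0,0],"grip":0.06},{"xyz":[-0.05,0,0],"twist":[0,0,0],"grip":0.06}]' 30
python3 -m jog '[{"xyz":[-0.05,0,0],"twist":[0,0,0],"grip":0.06},{"xyz":[-0.05,0,0],"twist":[0,0,0],"grip":0.06},{"xyz":[-0.05,0,0],"twist":[0,0,0],"grip":0.06},{"xyz":[-0.05,0,0],"twist":[0,0,0],"grip":0.06},{"xyz":[0,0,0],"twist":[0,0,0],"grip":0.06}]' 30
python3 - <<'E'
from h import *
plan([.62,0,.2])
c=cam("top");crop(c,"f0.png",340,190,480,270,5); crop(c,"f1.png",200,140,420,220,3.6)
c=cam("side");crop(c,"f2.png",160,90,420,250,3)
E
```

```text
time: 35.8
eef_pos: [0.4727, -0.3442, 0.0512]
ee_rot: [-0.7, 0.714, 0.0, -0.001]
force: [-0.1, 0.2, 0.1]
grip_width: 0.368
time: 36.8
eef_pos: [0.4772, -0.1428, 0.2322]
ee_rot: [-0.7, 0.715, -0.0, -0.0]
force: [0.8, 0.6, -0.1]
grip_width: 0.655
time: 37.42
eef_pos: [0.4813, 0.0604, 0.2313]
ee_rot: [-0.703, 0.712, 0.0, -0.001]
force: [-0.3, -0.1, 0.5]
grip_width: 0.656
t 37.42 at [0.4813 0.0604 0.2313] F [-0.3 -0.1  0.5] grip 60.2 jp [-1.22  0.39  1.28  1.99 -0.43  1.08 -1.33]
 twist [0. 0. 0.]  shift cur-tool(mm) [  58.6 -139.5   31.1]  shift in target-tool [  58.6 -139.5   31.1] |d| 154
```

View pics/f0.png

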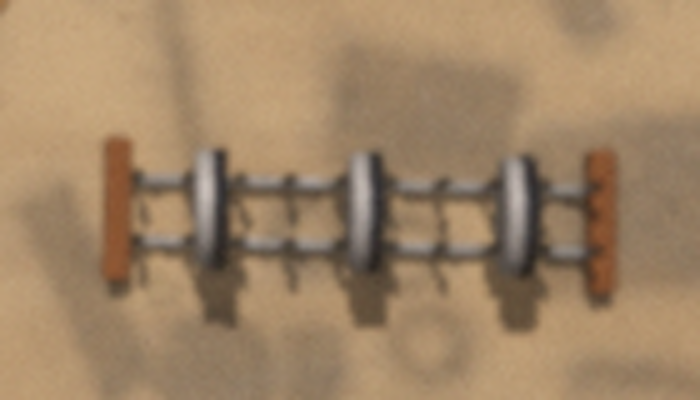

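View pics/f1.png

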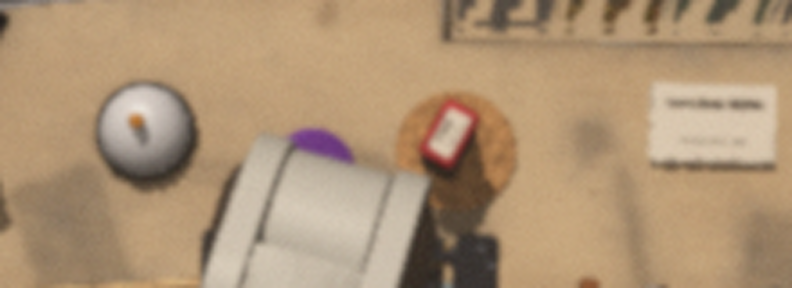

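View pics/f2.png

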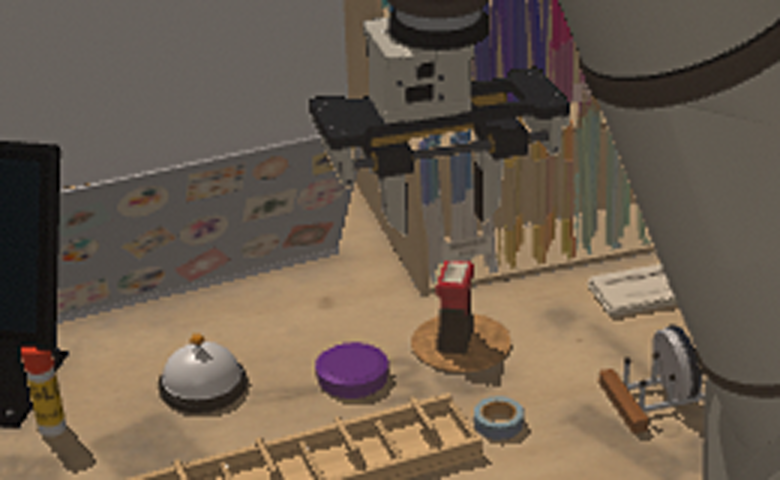

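Run:
```python
from h import *
print("cam",(-cam("top")["R"].T@cam("top")["t"]).round(3))
c=cam("top"); u0,v0,k=310,160,16
sub=cv2.resize(c["pixels"][v0:v0+36,u0:u0+34],None,fx=k,fy=k,interpolation=cv2.INTER_CUBIC)
cv2.imwrite("pics/g0.png",sub[:,:,::-1])
hsv=cv2.cvtColor(sub,cv2.COLOR_RGB2HSV)
m=(((hsv[...,0]>165)|(hsv[...,0]<6))&(hsv[...,1]>110)&(hsv[...,2]>90)).astype(np.uint8)
cs,_=cv2.findContours(m,cv2.RETR_EXTERNAL,cv2.CHAIN_APPROX_NONE); cn=max(cs,key=cv2.contourArea)
box=cv2.boxPoints(cv2.minAreaRect(cn)); P=np.array([ray(c,x/k+u0-.5,y/k+v0-.5,.080) for x,y in box]); print(P.round(4).tolist(),P.mean(0).round(4))
for i in range(4): d=P[(i+1)%4]-P[i]; print(np.linalg.norm(d).round(4),np.degrees(np.arctan2(d[1],d[0])).round(1))
cv2.drawContours(sub,[box.astype(int)],-1,(0,255,0),1); cv2.imwrite("pics/g1.png",sub[:,:,::-1])
W=cloud(c); q=W[160:196,310:344].reshape(-1,3); q=q[q[:,2]>.07]; print(len(q),q.mean(0).round(4),np.median(q[:,2]))
# mat: brown mask
sub=cv2.cvtColor(c["pixels"],cv2.COLOR_RGB2HSV)[160:205,300:350]
print(sub[20,12],sub[5,5])
```

```text
cam [3.830e-01 1.000e-03 1.516e+00]
[[0.6108, 0.0214, 0.08], [0.6549, -0.0029, 0.08], [0.6394, -0.0302, 0.08], [0.5954, -0.0058, 0.08]] [ 0.6251 -0.0043  0.08  ]
0.0504 -28.9
0.0314 -119.6
0.0503 151.0
0.0313 60.5
291 [5.856e-01 1.000e-04 2.611e-01] 0.08643029023704099
[ 15 139 178] [ 17  95 193]
```

View pics/g1.png

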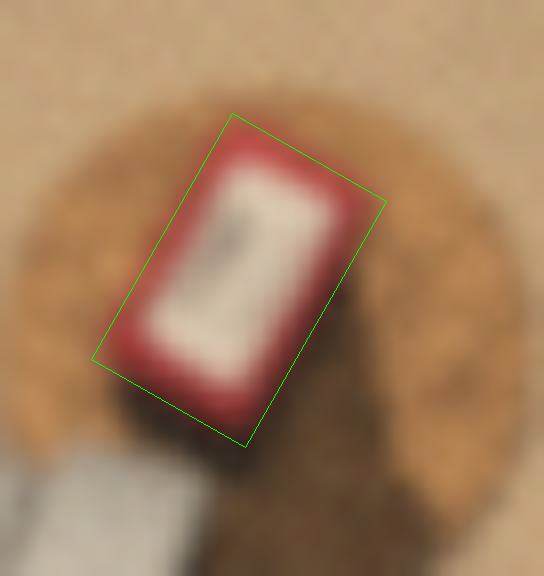

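Run:
```python
from h import *
c=cam("top"); k=8
u0,v0,u1,v1=304,158,350,204
sub=cv2.resize(c["pixels"][v0:v1,u0:u1],None,fx=k,fy=k,interpolation=cv2.INTER_CUBIC); hsv=cv2.cvtColor(sub,cv2.COLOR_RGB2HSV)
m=((hsv[...,1]>118)&(hsv[...,0]<20)).astype(np.uint8); m=cv2.morphologyEx(m,cv2.MORPH_OPEN,np.ones((9,9)))
cs,_=cv2.findContours(m,0,1); cn=max(cs,key=cv2.contourArea); (x,y),r=cv2.minEnclosingCircle(cn); e=cv2.fitEllipse(cv2.convexHull(cn)); print("enc",x,y,r,"ell",e)
P=ray(c,x/k+u0-.5,y/k+v0-.5,.004); print("mat",P.round(4),"r",r/k*(1.516-.004)/516.8, "ell",ray(c,e[0][0]/k+u0-.5,e[0][1]/k+v0-.5,.004).round(4))
cv2.drawContours(sub,[cn],-1,(0,255,0),1); cv2.circle(sub,(int(x),int(y)),int(r),(255,0,0),1); cv2.imwrite("pics/g2.png",sub[:,:,::-1])
u0,v0,u1,v1=370,150,430,200
sub=cv2.resize(c["pixels"][v0:v1,u0:u1],None,fx=k,fy=k,interpolation=cv2.INTER_CUBIC); hsv=cv2.cvtColor(sub,cv2.COLOR_RGB2HSV)
m=((hsv[...,1]<60)&(hsv[...,2]>150)).astype(np.uint8); m=cv2.morphologyEx(m,cv2.MORPH_CLOSE,np.ones((25,25)))
cs,_=cv2.findContours(m,0,1); cn=max(cs,key=cv2.contourArea); rc=cv2.minAreaRect(cn); box=cv2.boxPoints(rc)
P=np.array([ray(c,x/k+u0-.5,y/k+v0-.5,.011) for x,y in box]); print("card",P.mean(0).round(4),[np.linalg.norm(P[i]-P[i-1]).round(4) for i in range(2)],P.round(3).tolist())
cv2.drawContours(sub,[box.astype(int)],-1,(0,255,0),1); cv2.imwrite("pics/g3.png",sub[:,:,::-1])
RST=Rt([-.485,-.875,0],[0,0,-1]); plan([.6244,-.0043,.17],RST)
RST=Rt([.485,.875,0],[0,0,-1]); plan([.6244,-.0043,.17],RST)
```

```text
enc 181.2493133544922 192.5358123779297 133.51129150390625 ell ((181.99513244628906, 190.38003540039062), (258.9257507324219, 266.3604736328125), 104.96318817138672)
mat [ 0.6244 -0.0098  0.004 ] r 0.04882669135882021 ell [ 0.6252 -0.0101  0.004 ]
card [ 0.6478 -0.2194  0.011 ] [np.float64(0.1006), np.float64(0.0643)] [[0.617, -0.168, 0.011], [0.681, -0.17, 0.011], [0.679, -0.271, 0.011], [0.615, -0.269, 0.011]]
t 37.73 at [0.4813 0.0542 0.2311] F [-0.5  0.1 -1. ] grip 60.2 jp [-1.21  0.39  1.28  1.99 -0.43  1.08 -1.33]
 twist [ 0.03 -0.08 27.65]  shift cur-tool(mm) [  55.  -144.5   61. ]  shift in target-tool [ -18.2 -153.5   61.1] |d| 166
t 37.73 at [0.4813 0.0542 0.2311] F [-0.5  0.1 -1. ] grip 60.2 jp [-1.21  0.39  1.28  1.99 -0.43  1.08 -1.33]
 twist [ 1.1000e-01  4.0000e-02 -1.5235e+02]  shift cur-tool(mm) [  55.  -144.5   61. ]  shift in target-tool [ 18.2 153.5  61.1] |d| 166
```

View pics/g2.png

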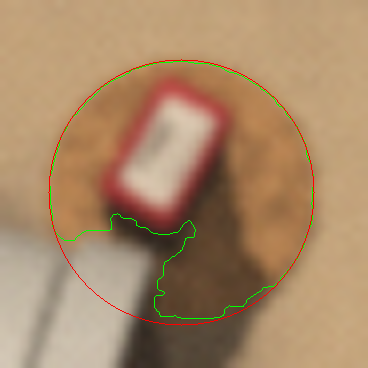

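View pics/g3.png

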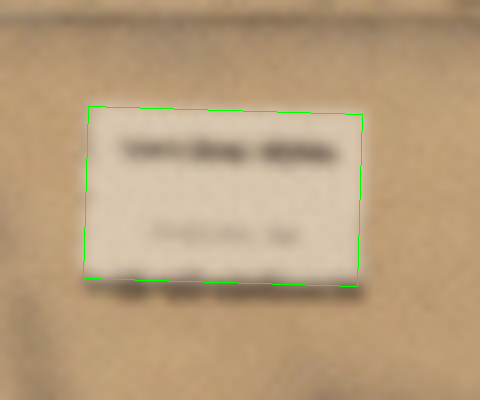

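Run:
```python
from h import *
c=cam("top"); W=cloud(c)
for u in(328,340,380,420):
    print(u,[tuple(W[v,u].round(3)) for v in (156,152,150,147,144,140,135,130,120,110)])
```

```text
328 [(np.float64(0.701), np.float64(-0.015), np.float64(0.004)), (np.float64(0.712), np.float64(-0.014), np.float64(0.009)), (np.float64(0.719), np.float64(-0.014), np.float64(0.006)), (np.float64(0.725), np.float64(-0.014), np.float64(0.019)), (np.float64(0.732), np.float64(-0.014), np.float64(0.029)), (np.float64(0.74), np.float64(-0.014), np.float64(0.045)), (np.float64(0.741), np.float64(-0.013), np.float64(0.1)), (np.float64(0.747), np.float64(-0.013), np.float64(0.129)), (np.float64(0.803), np.float64(-0.013), np.float64(0.034)), (np.float64(0.806), np.float64(-0.012), np.float64(0.123))]
340 [(np.float64(0.703), np.float64(-0.05), np.float64(-0.0)), (np.float64(0.714), np.float64(-0.05), np.float64(0.002)), (np.float64(0.717), np.float64(-0.05), np.float64(0.016)), (np.float64(0.722), np.float64(-0.049), np.float64(0.033)), (np.float64(0.73), np.float64(-0.049), np.float64(0.037)), (np.float64(0.734), np.float64(-0.048), np.float64(0.07)), (np.float64(0.737), np.float64(-0.046), np.float64(0.115)), (np.float64(0.741), np.float64(-0.045), np.float64(0.153)), (np.float64(0.803),
[... 606 characters left out ...]
float64(-0.151), np.float64(0.163)), (np.float64(0.808), np.float64(-0.156), np.float64(0.12))]
420 [(np.float64(0.706), np.float64(-0.29), np.float64(-0.005)), (np.float64(0.714), np.float64(-0.286), np.float64(0.012)), (np.float64(0.722), np.float64(-0.288), np.float64(0.004)), (np.float64(0.728), np.float64(-0.286), np.float64(0.016)), (np.float64(0.733), np.float64(-0.282), np.float64(0.035)), (np.float64(0.735), np.float64(-0.275), np.float64(0.076)), (np.float64(0.766), np.float64(-0.287), np.float64(0.011)), (np.float64(0.783), np.float64(-0.289), np.float64(0.003)), (np.float64(0.804), np.float64(-0.283), np.float64(0.037)), (np.float64(0.809), np.float64(-0.267), np.float64(0.121))]
```

```bash
python3 -m jog '[{"xyz":[0,0,0],"twist":[0,0,9.2],"grip":0.06},{"xyz":[0,0,0],"twist":[0,0,9.2],"grip":0.06},{"xyz":[0,0,0],"twist":[0,0,9.2],"grip":0.06},{"xyz":[-0.006,-0.05,0.02],"twist":[0,0,0],"grip":0.06},{"xyz":[-0.006,-0.05,0.02],"twist":[0,0,0],"grip":0.06},{"xyz":[-0.006,-0.05,0.02],"twist":[0,0,0],"grip":0.06},{"xyz":[0,0,0],"twist":[0,0,0],"grip":0.06},{"xyz":[0,0,0],"twist":[0,0,0],"grip":0.06}]' 30
cat >> h.py <<'E'
RST=Rt([-.485,-.875,0],[0,0,-1])
E
python3 - <<'E'
from h import *
plan([.6244,-.0043,.057],RST)
E
```

```text
time: 38.78
eef_pos: [0.6207, -0.002, 0.1705]
ee_rot: [-0.508, 0.861, -0.0, -0.002]
force: [-0.3, -0.8, 0.4]
grip_width: 0.654
t 38.77 at [ 0.6207 -0.002   0.1705] F [-0.3 -0.8  0.4] grip 60.0 jp [-0.77  0.73  1.09  1.71 -0.7   1.14 -1.55]
 twist [ 0.06 -0.17  0.1 ]  shift cur-tool(mm) [-1.000e-01 -4.400e+00  1.135e+02]  shift in target-tool [  0.2  -4.3 113.5] |d| 114
```

```bash
python3 -m jog '[{"xyz":[0,-0.004,0.02],"twist":[0,0,0],"grip":0.06},{"xyz":[0,0,0.03],"twist":[0,0,0],"grip":0.06},{"xyz":[0,0,0.02],"twist":[0,0,0],"grip":0.06},{"xyz":[0,0,0],"twist":[0,0,0],"grip":0.06},{"xyz":[0,0,0],"twist":[0,0,0],"grip":0.06}]' 30
python3 - <<'E'
from h import *
plan([.6244,-.0043,.057],RST)
c=cam("side");crop(c,"g4.png",260,110,390,230,5.5)
E
```

```text
time: 39.4
eef_pos: [0.6252, -0.0027, 0.1014]
ee_rot: [-0.509, 0.861, -0.001, -0.001]
force: [-0.8, -0.8, 0.4]
grip_width: 0.656
t 39.4 at [ 0.6252 -0.0027  0.1014] F [-0.8 -0.8  0.4] grip 60.2 jp [-0.72  0.81  1.01  1.75 -0.78  1.04 -1.5 ]
 twist [-0.04 -0.1   0.24]  shift cur-tool(mm) [ 1.7 -0.  44.4]  shift in target-tool [ 1.8 -0.1 44.4] |d| 44
```

View pics/g4.png

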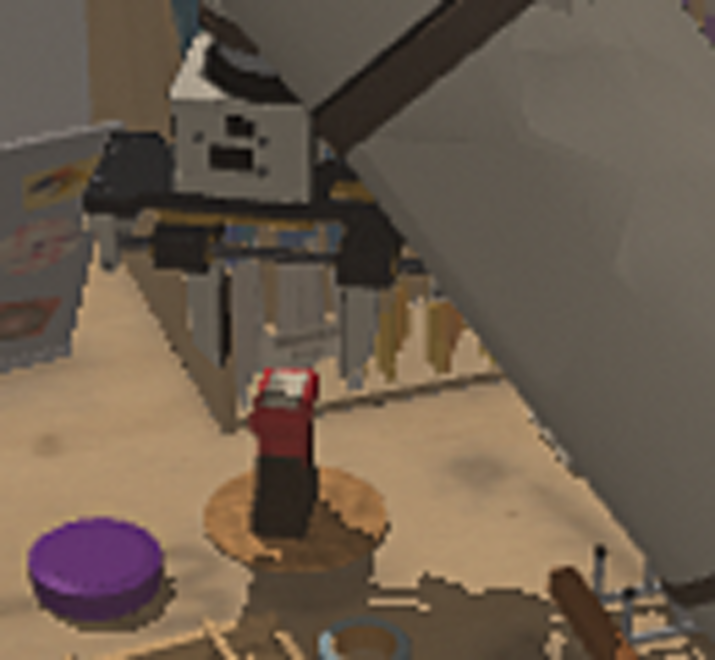

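```bash
python3 -m jog '[{"xyz":[0.0017,0,0.015],"twist":[0,0,0],"grip":0.06},{"xyz":[0,0,0.015],"twist":[0,0,0],"grip":0.06},{"xyz":[0,0,0.013],"twist":[0,0,0],"grip":0.06},{"xyz":[0,0,0],"twist":[0,0,0],"grip":0.06},{"xyz":[0,0,0],"twist":[0,0,0],"grip":0.02},{"xyz":[0,0,0],"twist":[0,0,0],"grip":0.02},{"xyz":[0,0,0],"twist":[0,0,0],"grip":0.02},{"xyz":[0,0,0],"twist":[0,0,0],"grip":0.02}]' 40
python3 - <<'E'
from h import *
plan([.6244,-.0043,.057],RST)
c=cam("side");crop(c,"g5.png",260,110,390,230,5.5)
E
```

```text
time: 40.45
eef_pos: [0.6242, -0.0042, 0.058]
ee_rot: [-0.509, 0.861, -0.001, -0.001]
force: [-0.3, -0.3, 0.9]
grip_width: 0.335
t 40.45 at [ 0.6242 -0.0042  0.058 ] F [-0.3 -0.3  0.9] grip 30.8 jp [-0.69  0.86  0.95  1.77 -0.84  0.98 -1.46]
 twist [-0.01 -0.1   0.24]  shift cur-tool(mm) [ 0.  -0.2  1. ]  shift in target-tool [ 0.  -0.2  1. ] |d| 1
```

View pics/g5.png

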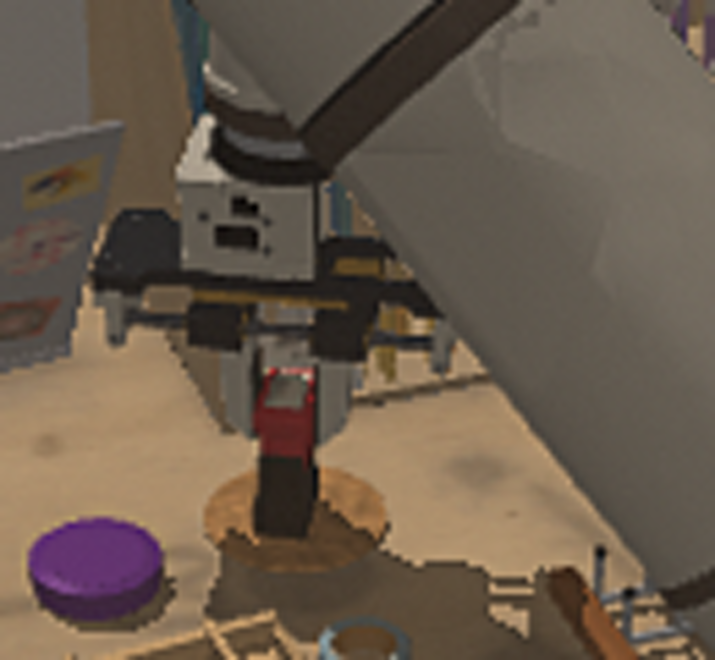

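```bash
python3 -m jog '[{"xyz":[0,0,-0.01],"twist":[0,0,0],"grip":0.02},{"xyz":[0,0,-0.03],"twist":[0,0,0],"grip":0.02},{"xyz":[0,0,-0.04],"twist":[0,0,0],"grip":0.02},{"xyz":[0,0,-0.02],"twist":[0,0,-9.2],"grip":0.02},{"xyz":[0,0,0],"twist":[0,0,-9.2],"grip":0.02},{"xyz":[0,0,0],"twist":[0,0,-9.2],"grip":0.02},{"xyz":[0,0,0],"twist":[0,0,0],"grip":0.02}]' 40
python3 - <<'E'
from h import *
plan([.645,-.22,.12],Rt([0,-1,0],[0,0,-1]))
c=cam("top");crop(c,"g6.png",280,120,440,220,5)
c=cam("side");crop(c,"g7.png",260,90,420,230,5)
E
```

```text
time: 41.38
eef_pos: [0.6241, -0.0041, 0.1584]
ee_rot: [-0.699, 0.715, -0.0, -0.0]
force: [0.3, 0.8, 0.1]
grip_width: 0.329
t 41.38 at [ 0.6241 -0.0041  0.1584] F [0.3 0.8 0.1] grip 30.2 jp [-0.7   0.69  0.96  1.71 -0.63  1.08 -1.12]
 twist [ 0.03 -0.05 -1.26]  shift cur-tool(mm) [215.3 -25.7  38.6]  shift in target-tool [215.9 -20.9  38.4] |d| 220
```

View pics/g6.png

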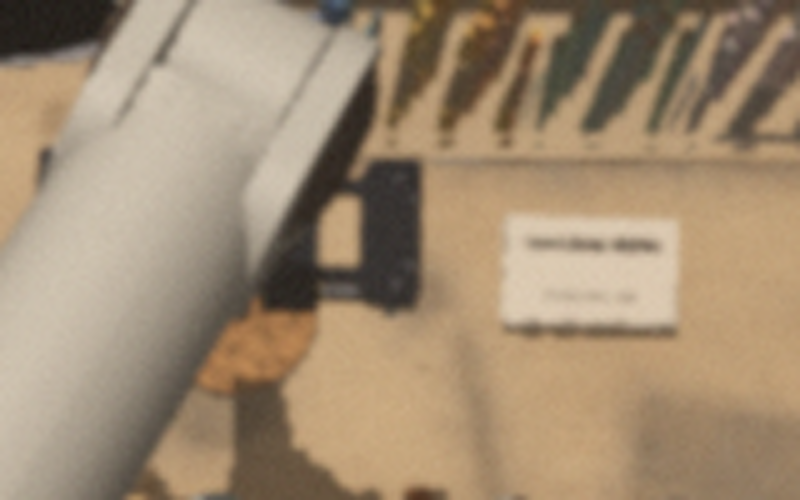

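View pics/g7.png

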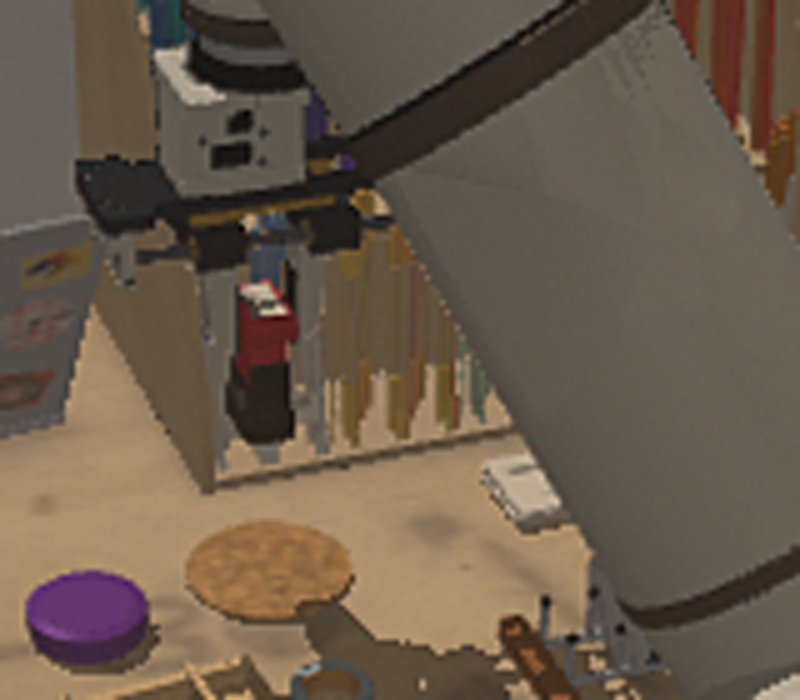

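```bash
python3 -m jog '[{"xyz":[0.045,-0.004,0],"twist":[0,0,-1.2],"grip":0.02},{"xyz":[0.045,-0.004,0],"twist":[0,0,0],"grip":0.02},{"xyz":[0.045,-0.004,0],"twist":[0,0,0],"grip":0.02},{"xyz":[0.045,-0.004,0.005],"twist":[0,0,0],"grip":0.02},{"xyz":[0.036,-0.002,0.02],"twist":[0,0,0],"grip":0.02},{"xyz":[0,0,0.02],"twist":[0,0,0],"grip":0.02},{"xyz":[0,0,0],"twist":[0,0,0],"grip":0.02}]' 40
python3 - <<'E'
from h import *
plan([.643,-.22,.065],Rt([0,-1,0],[0,0,-1]))
c=cam("top");crop(c,"g8.png",340,120,480,220,5)
c=cam("side");crop(c,"g9.png",330,90,450,230,5)
E
```

```text
time: 42.35
eef_pos: [0.6398, -0.2189, 0.1106]
ee_rot: [-0.707, 0.707, 0.002, -0.002]
force: [0.4, 0.6, 0.1]
grip_width: 0.333
t 42.35 at [ 0.6398 -0.2189  0.1106] F [0.4 0.6 0.1] grip 30.6 jp [-0.27  0.81  0.88  1.6  -0.68  1.07 -0.78]
 twist [ 0.31  0.01 -0.05]  shift cur-tool(mm) [ 1.1 -3.5 45.6]  shift in target-tool [ 1.1 -3.2 45.6] |d| 46
```

View pics/g8.png

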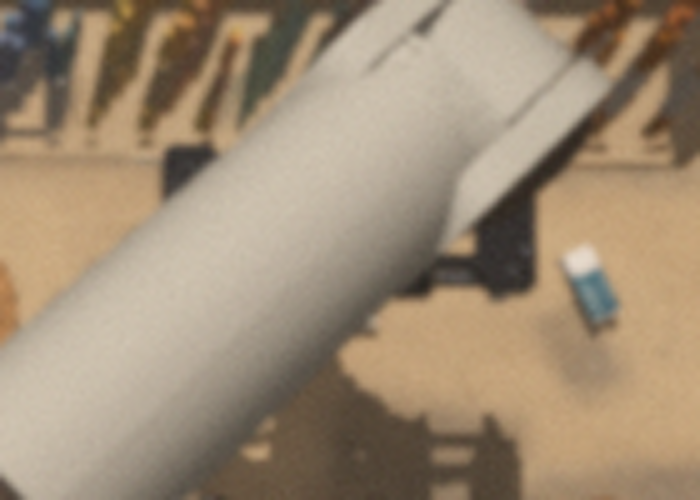

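View pics/g9.png

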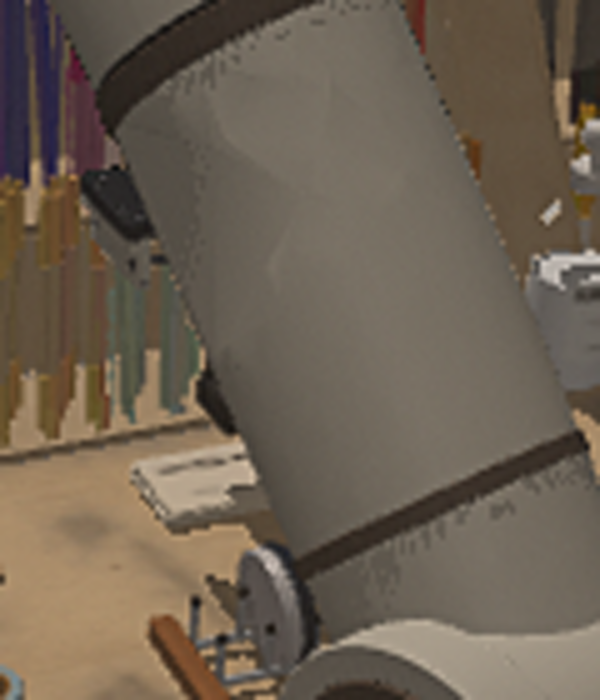

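```bash
python3 -m jog '[{"xyz":[0.001,-0.003,0.015],"twist":[0.3,0,0],"grip":0.02},{"xyz":[0,0,0.015],"twist":[0,0,0],"grip":0.02},{"xyz":[0,0,0.01],"twist":[0,0,0],"grip":0.02},{"xyz":[0,0,0],"twist":[0,0,0],"grip":0.02}]' 45
python3 -m jog '[{"xyz":[0,0,0.004],"twist":[0,0,0],"grip":0.02},{"xyz":[0,0,0.004],"twist":[0,0,0],"grip":0.02},{"xyz":[0,0,0],"twist":[0,0,0],"grip":0.02}]' 45
```

```text
time: 42.95
eef_pos: [0.6434, -0.2208, 0.0715]
ee_rot: [0.707, -0.707, 0.001, -0.0]
force: [-0.3, -0.7, -0.8]
grip_width: 0.336
time: 43.32
eef_pos: [0.6444, -0.2214, 0.065]
ee_rot: [0.707, -0.707, 0.002, -0.001]
force: [-1.2, -0.1, -0.5]
grip_width: 0.333
```

```bash
python3 -m jog '[{"xyz":[0,0,0.004],"twist":[0,0,0],"grip":0.02},{"xyz":[0,0,0.003],"twist":[0,0,0],"grip":0.02},{"xyz":[0,0,0],"twist":[0,0,0],"grip":0.02}]' 45
```

```text
time: 43.7
eef_pos: [0.6449, -0.2213, 0.0594]
ee_rot: [0.707, -0.707, 0.002, -0.001]
force: [-2.0, 1.7, 9.2]
grip_width: 0.333
```

```bash
python3 -m jog '[{"xyz":[0,0,0.004],"twist":[0,0,0],"grip":0.02},{"xyz":[0,0,0.003],"twist":[0,0,0],"grip":0.02},{"xyz":[0,0,0],"twist":[0,0,0],"grip":0.02}]' 45
python3 -m jog '[{"xyz":[0,0,0.002],"twist":[0,0,0],"grip":0.02},{"xyz":[0,0,0],"twist":[0,0,0],"grip":0.02}]' 45
python3 -m jog '[{"xyz":[0,0,0.002],"twist":[0,0,0],"grip":0.02},{"xyz":[0,0,0],"twist":[0,0,0],"grip":0.02}]' 45
```

```text
time: 44.08
eef_pos: [0.6449, -0.2212, 0.0526]
ee_rot: [0.707, -0.707, 0.002, -0.002]
force: [-2.4, 2.3, 8.8]
grip_width: 0.33
time: 44.32
eef_pos: [0.6449, -0.2212, 0.0507]
ee_rot: [0.707, -0.707, 0.002, -0.002]
force: [-3.7, 2.0, 10.5]
grip_width: 0.334
time: 44.58
eef_pos: [0.6452, -0.2213, 0.0505]
ee_rot: [0.707, -0.707, 0.002, -0.002]
force: [-5.6, 5.8, 20.3]
grip_width: 0.334
```

```bash
python3 -m jog '[{"xyz":[0,0,0.0007],"twist":[0,0,0],"grip":0.02},{"xyz":[0,0,0],"twist":[0,0,0],"grip":0.02},{"xyz":[0,0,0],"twist":[0,0,0],"grip":0.02}]' 45
python3 -m jog '[{"xyz":[0,0,-0.01],"twist":[0,0,0],"grip":0.02},{"xyz":[0,0,-0.01],"twist":[0,0,0],"grip":0.02},{"xyz":[0,0,-0.03],"twist":[0,0,0],"grip":0.02},{"xyz":[0,0,-0.04],"twist":[0,0,0],"grip":0.02},{"xyz":[-0.02,0.002,-0.01],"twist":[0,0,0],"grip":0.02},{"xyz":[-0.045,0.005,0],"twist":[0,0,0],"grip":0.02},{"xyz":[-0.045,0.005,0],"twist":[0,0,0],"grip":0.02}]' 45
python3 - <<'E'
from h import *
plan([.6245,-.010,.12],Rt([0,-1,0],[0,0,-1]))
E
```

```text
time: 44.95
eef_pos: [0.6453, -0.2213, 0.0505]
ee_rot: [0.707, -0.707, 0.002, -0.002]
force: [-7.7, 5.8, 23.4]
grip_width: 0.332
time: 45.82
eef_pos: [0.6317, -0.1104, 0.1463]
ee_rot: [-0.707, 0.707, -0.002, 0.001]
force: [0.5, 0.9, -1.3]
grip_width: 0.333
t 45.83 at [ 0.6317 -0.1104  0.1463] F [ 0.5  0.9 -1.3] grip 30.5 jp [-0.5   0.72  0.93  1.68 -0.64  1.07 -0.94]
 twist [-0.26 -0.08 -0.04]  shift cur-tool(mm) [-100.4    7.4   26.1]  shift in target-tool [-100.4    7.2   26.3] |d| 104
```

```bash
python3 -m jog '[{"xyz":[-0.05,0.004,0],"twist":[-0.2,0,0],"grip":0.02},{"xyz":[-0.05,0.003,0],"twist":[0,0,0],"grip":0.02},{"xyz":[0,0,0],"twist":[0,0,0],"grip":0.02},{"xyz":[0,0,0],"twist":[0,0,0],"grip":0.02}]' 45
python3 - <<'E'
from h import *
plan([.6245,-.010,.058],Rt([0,-1,0],[0,0,-1]))
c=cam("side");crop(c,"i0.png",260,90,390,230,5)
E
```

```text
time: 46.32
eef_pos: [0.6248, -0.0115, 0.146]
ee_rot: [0.707, -0.707, 0.001, 0.001]
force: [-0.1, 0.5, -0.4]
grip_width: 0.336
t 46.33 at [ 0.6248 -0.0115  0.146 ] F [-0.1  0.5 -0.4] grip 30.8 jp [-0.68  0.7   0.94  1.72 -0.64  1.06 -1.08]
 twist [-0.04 -0.14  0.06]  shift cur-tool(mm) [-1.7  0.3 88. ]  shift in target-tool [-1.5  0.3 88. ] |d| 88
```

View pics/i0.png

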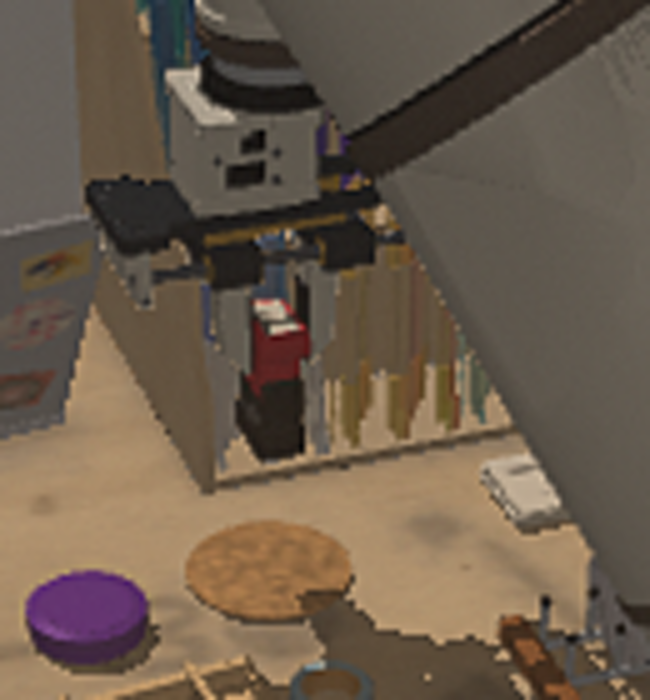

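Stamp hangs upright in the grip with its cap up (px ~(314,156)); lower it onto the mat.

```bash
python3 -m jog '[{"xyz":[-0.0015,0,0.02],"twist":[0,0,0],"grip":0.02},{"xyz":[0,0,0.025],"twist":[0,0,0],"grip":0.02},{"xyz":[0,0,0.025],"twist":[0,0,0],"grip":0.02},{"xyz":[0,0,0.008],"twist":[0,0,0],"grip":0.02},{"xyz":[0,0,0],"twist":[0,0,0],"grip":0.02}]' 45
python3 -m jog '[{"xyz":[0,0,0.005],"twist":[0,0,0],"grip":0.02},{"xyz":[0,0,0.003],"twist":[0,0,0],"grip":0.02},{"xyz":[0,0,0],"twist":[0,0,0],"grip":0.02}]' 45
```

```text
time: 47.0
eef_pos: [0.6243, -0.0108, 0.067]
ee_rot: [-0.707, 0.707, -0.0, -0.001]
force: [-0.7, 1.2, -1.0]
grip_width: 0.332
time: 47.38
eef_pos: [0.625, -0.0096, 0.06]
ee_rot: [0.707, -0.707, 0.001, 0.0]
force: [0.2, -0.3, -1.5]
grip_width: 0.334
```

```bash
python3 -m jog '[{"xyz":[0,0,0.0015],"twist":[0,0,0],"grip":0.02},{"xyz":[0,0,0],"twist":[0,0,0],"grip":0.02}]' 45
python3 -m jog '[{"xyz":[0,0,0.001],"twist":[0,0,0],"grip":0.02},{"xyz":[0,0,0],"twist":[0,0,0],"grip":0.02}]' 45
```

```text
time: 47.62
eef_pos: [0.6249, -0.0097, 0.0584]
ee_rot: [0.707, -0.707, 0.001, 0.0]
force: [0.2, 0.2, -1.1]
grip_width: 0.338
time: 47.88
eef_pos: [0.6252, -0.0098, 0.0579]
ee_rot: [0.707, -0.707, 0.001, 0.0]
force: [-1.5, 0.1, 4.9]
grip_width: 0.332
```

Contact. Release and lift.

```bash
python3 -m jog '[{"xyz":[0,0,0],"twist":[0,0,0],"grip":0.036},{"xyz":[0,0,0],"twist":[0,0,0],"grip":0.045},{"xyz":[0,0,0],"twist":[0,0,0],"grip":0.06},{"xyz":[0,0,0],"twist":[0,0,0],"grip":0.06},{"xyz":[0,0,-0.02],"twist":[0,0,0],"grip":0.06},{"xyz":[0,0,-0.04],"twist":[0,0,0],"grip":0.06},{"xyz":[0,0,-0.05],"twist":[0,0,0],"grip":0.06},{"xyz":[-0.03,0.02,-0.03],"twist":[0,0,0],"grip":0.04}]' 30
python3 -m jog '[{"xyz":[-0.03,0.05,0],"twist":[0,0,0],"grip":0.02},{"xyz":[-0.03,0.05,0],"twist":[0,0,0],"grip":0.0},{"xyz":[0,0.03,0],"twist":[0,0,0],"grip":0.0},{"xyz":[0,0,0],"twist":[0,0,0],"grip":0.0}]' 20
python3 - <<'E'
from h import *
c=cam("top");crop(c,"j0.png",210,140,360,240,5)
s=cam("side");crop(s,"j1.png",160,90,400,260,3.3)
k=16;u0,v0=225,160
sub=cv2.resize(c["pixels"][v0:v0+34,u0:u0+34],None,fx=k,fy=k,interpolation=cv2.INTER_CUBIC);hsv=cv2.cvtColor(sub,cv2.COLOR_RGB2HSV)
m=((hsv[...,1]>120)&(hsv[...,2]>110)&(hsv[...,0]<22)).astype(np.uint8); n,l,st,ce=cv2.connectedComponentsWithStats(m)
for i in range(1,n):
    if st[i,4]>200: print(st[i],ray(c,ce[i][0]/k+u0-.5,ce[i][1]/k+v0-.5,.058).round(4))
hs=cv2.cvtColor(s["pixels"],cv2.COLOR_RGB2HSV); mm=((hs[...,1]>150)&(hs[...,2]>90)&(hs[...,0]>8)&(hs[...,0]<22)); sub=np.zeros_like(mm); sub[195:215,210:245]=1; v,u=np.nonzero(mm&sub); print(len(u),u.mean(),v.mean(), ray(s,u.mean(),v.mean(),.056).round(4))
plan([.63,.24,.12])
E
```

```text
time: 48.88
eef_pos: [0.6068, 0.0167, 0.2019]
ee_rot: [-0.705, 0.709, -0.003, 0.001]
force: [0.5, 1.3, 0.4]
grip_width: 0.589
time: 49.38
eef_pos: [0.4727, 0.0812, 0.1977]
ee_rot: [0.708, -0.707, -0.001, -0.0]
force: [-0.5, 0.7, 0.4]
grip_width: 0.159
[ 182  197   49   50 1898] [0.6371 0.2447 0.058 ]
11 225.0909090909091 202.36363636363637 [0.6392 0.2456 0.056 ]
t 49.48 at [0.4756 0.0807 0.1982] F [ 0.2 -0.9  0.8] grip 6.6 jp [-1.18  0.4   1.17  2.03 -0.44  1.   -1.36]
 twist [0. 0. 0.]  shift cur-tool(mm) [-159.2 -154.3   78.6]  shift in target-tool [-159.2 -154.3   78.6] |d| 235
```

View pics/j0.png

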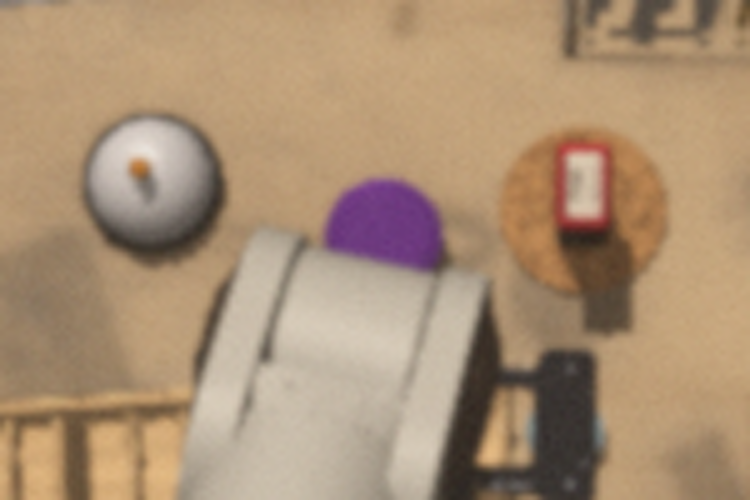

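View pics/j1.png

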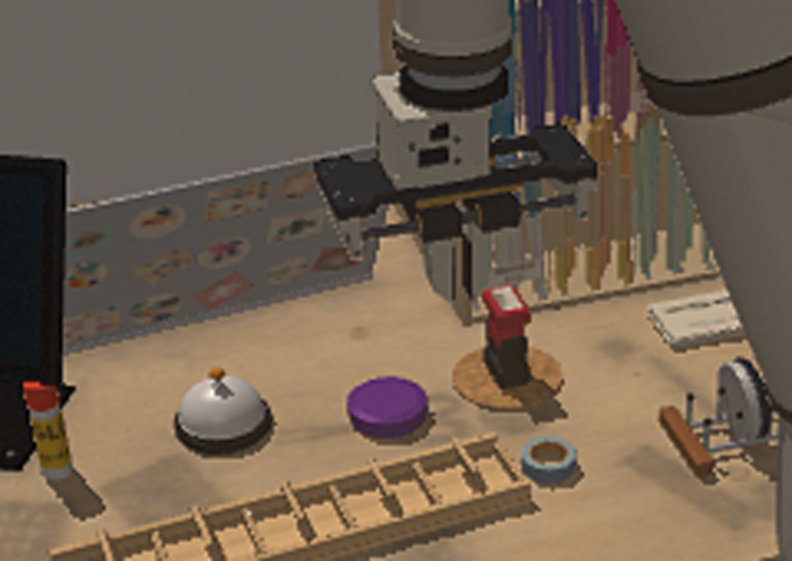

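Run:
```python
from h import *
for n in("top","side"):
    W=cloud(cam(n)).reshape(-1,3)
    m=(W[:,0]>.5)&(W[:,0]<.8)&(W[:,1]>.28)&(W[:,1]<.55)&(W[:,2]>.03)&(W[:,2]<.6)
    q=W[m]
    for lo in np.arange(.28,.55,.03):
        r=q[(q[:,1]>=lo)&(q[:,1]<lo+.03)]
        if len(r)>3: print(n,lo.round(2),len(r),"x",np.percentile(r[:,0],[2,50]).round(3),"z",r[:,2].min().round(3),r[:,2].max().round(3))
```

```text
top 0.28 184 x [0.696 0.735] z 0.03 0.209
top 0.31 202 x [0.663 0.725] z 0.032 0.259
top 0.34 430 x [0.611 0.666] z 0.034 0.263
top 0.37 467 x [0.606 0.652] z 0.032 0.262
top 0.4 438 x [0.622 0.672] z 0.033 0.261
top 0.43 447 x [0.638 0.689] z 0.036 0.263
top 0.46 430 x [0.655 0.704] z 0.1 0.263
top 0.49 431 x [0.671 0.72 ] z 0.099 0.263
top 0.52 421 x [0.686 0.736] z 0.1 0.262
side 0.28 391 x [0.696 0.736] z 0.03 0.204
side 0.31 415 x [0.67  0.731] z 0.03 0.259
side 0.34 646 x [0.613 0.66 ] z 0.03 0.259
side 0.37 1057 x [0.604 0.639] z 0.03 0.258
side 0.4 853 x [0.62  0.664] z 0.037 0.258
side 0.43 837 x [0.636 0.681] z 0.03 0.259
side 0.46 828 x [0.653 0.696] z 0.098 0.259
side 0.49 826 x [0.669 0.712] z 0.096 0.259
side 0.52 810 x [0.684 0.727] z 0.097 0.258
```

Run:
```python
from h import *
for n in("top","side"):
    W=cloud(cam(n)).reshape(-1,3)
    for lo in np.arange(.12,.34,.03):
        r=W[(W[:,0]>.655)&(W[:,0]<.95)&(W[:,1]>=lo)&(W[:,1]<lo+.03)&(W[:,2]>.09)&(W[:,2]<.45)]
        if len(r)>3: print(n,lo.round(2),len(r),"x",np.percentile(r[:,0],[2,50]).round(3),"z",r[:,2].min().round(3),r[:,2].max().round(3))
for a in(0,-62,-70,-80,-90):
    th=np.radians(a); 
    # x_tool starting (0,-1) rotated: +twist about down axis
    x=np.array([-np.sin(th),-np.cos(th)]); y=np.array([x[1],-x[0]])
    print(a,[(np.array([.638,.245])+sx*.095*x+sy*.0375*y).round(3).tolist() for sx in(-1,1) for sy in(-1,1)])
```

```text
top 0.12 136 x [0.714 0.741] z 0.091 0.203
top 0.15 136 x [0.712 0.738] z 0.091 0.207
top 0.18 140 x [0.708 0.735] z 0.091 0.203
top 0.21 133 x [0.705 0.732] z 0.091 0.205
top 0.24 136 x [0.7   0.726] z 0.091 0.207
top 0.27 138 x [0.697 0.722] z 0.09 0.203
top 0.3 135 x [0.693 0.72 ] z 0.091 0.207
top 0.33 236 x [0.656 0.69 ] z 0.09 0.261
side 0.12 208 x [0.715 0.748] z 0.091 0.203
side 0.15 241 x [0.711 0.737] z 0.09 0.202
side 0.18 251 x [0.707 0.734] z 0.09 0.202
side 0.21 270 x [0.705 0.73 ] z 0.09 0.203
side 0.24 265 x [0.701 0.727] z 0.09 0.202
side 0.27 276 x [0.697 0.723] z 0.09 0.204
side 0.3 278 x [0.693 0.717] z 0.09 0.204
side 0.33 321 x [0.656 0.696] z 0.09 0.259
0 [[0.676, 0.34], [0.6, 0.34], [0.676, 0.15], [0.6, 0.15]]
-62 [[0.572, 0.323], [0.537, 0.256], [0.739, 0.234], [0.704, 0.167]]
-70 [[0.562, 0.313], [0.536, 0.242], [0.74, 0.248], [0.714, 0.177]]
-80 [[0.551, 0.298], [0.538, 0.225], [0.738, 0.265], [0.725, 0.192]]
-90 [[0.543, 0.282], [0.543, 0.208], [0.733, 0.282], [0.733, 0.208]]
```

```bash
python3 -m jog '[{"xyz":[-0.04,0,0],"twist":[0,0,0],"grip":0.0918},{"xyz":[-0.04,-0.03,0],"twist":[0,0,0],"grip":0.0918},{"xyz":[-0.033,-0.04,0.0],"twist":[0,0,0],"grip":0.0918},{"xyz":[0,-0.05,0.01],"twist":[0,0,0],"grip":0.0918},{"xyz":[0,-0.042,0.03],"twist":[0,0,0],"grip":0.0918},{"xyz":[0,0,0.03],"twist":[0,0,0],"grip":0.0918},{"xyz":[0,0,0],"twist":[0,0,0],"grip":0.0918},{"xyz":[0,0,0],"twist":[0,0,0],"grip":0.0918}]' 20
python3 - <<'E'
from h import *
plan([.638,.194,.075],Rt([0,-1,0],[0,0,-1]))
s=cam("side");crop(s,"k0.png",180,110,310,230,6)
hs=cv2.cvtColor(s["pixels"],cv2.COLOR_RGB2HSV); mm=((hs[...,1]>150)&(hs[...,2]>90)&(hs[...,0]>8)&(hs[...,0]<22)); sub=np.zeros_like(mm); sub[190:220,200:255]=1; v,u=np.nonzero(mm&sub); print(len(u),u.mean(),v.mean(), ray(s,u.mean(),v.mean(),.056).round(4))
c=cam("top");crop(c,"k1.png",210,140,360,240,5)
E
```

```text
time: 50.68
eef_pos: [0.6373, 0.1928, 0.1277]
ee_rot: [-0.707, 0.707, -0.001, -0.0]
force: [0.1, 0.3, 0.4]
grip_width: 0.827
t 50.67 at [0.6373 0.1928 0.1277] F [0.1 0.3 0.4] grip 75.9 jp [-0.93  0.78  0.92  1.62 -0.68  1.08 -1.39]
 twist [-0.06 -0.11 -0.  ]  shift cur-tool(mm) [-1.3 -0.7 52.7]  shift in target-tool [-1.2 -0.7 52.7] |d| 53
11 225.0909090909091 202.36363636363637 [0.6392 0.2456 0.056 ]
```

View pics/k0.png

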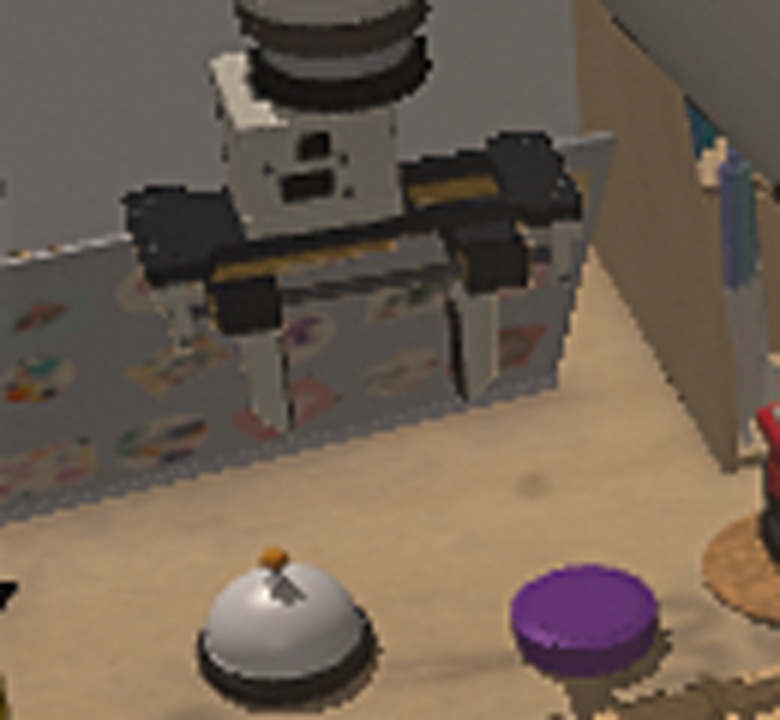

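View pics/k1.png

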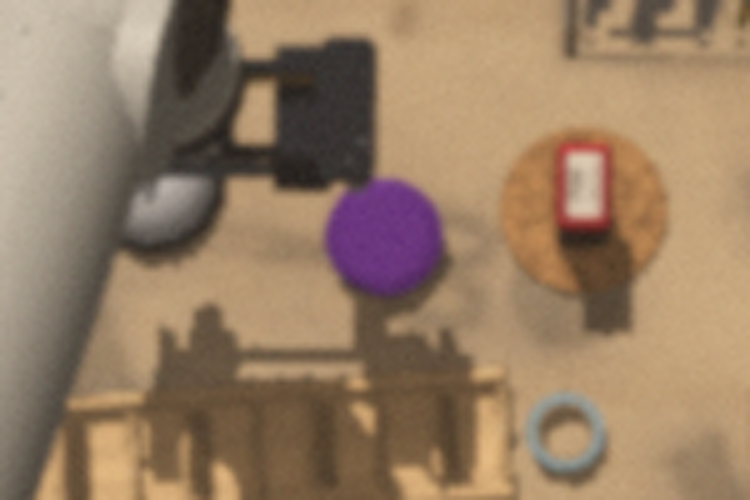

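```bash
python3 -m jog '[{"xyz":[-0.0035,-0.0005,0.02],"twist":[0,0,0],"grip":0.0918},{"xyz":[0,0,0.02],"twist":[0,0,0],"grip":0.0918},{"xyz":[0,0,0.01],"twist":[0,0,0],"grip":0.0918},{"xyz":[0,0,0],"twist":[0,0,0],"grip":0.0918}]' 20
python3 - <<'E'
from h import *
plan([.638,.1965,.059],Rt([0,-1,0],[0,0,-1]))
s=cam("side");crop(s,"k2.png",195,170,265,230,10)
st,R=tool()
for o in(.046,.051,.056): print(((proj(s,st["eef_pos"]-R[:,0]*o)-[194.5,169.5])*10).round(0))
E
```

```text
time: 51.28
eef_pos: [0.6362, 0.1964, 0.0754]
ee_rot: [0.707, -0.707, 0.0, 0.002]
force: [0.5, -0.2, 0.2]
grip_width: 0.997
t 51.27 at [0.6362 0.1964 0.0754] F [ 0.5 -0.2  0.2] grip 91.5 jp [-0.91  0.84  0.87  1.64 -0.73  1.01 -1.37]
 twist [ 0.11 -0.16  0.02]  shift cur-tool(mm) [-0.2 -1.8 16.4]  shift in target-tool [-0.1 -1.8 16.4] |d| 17
[[312. 271.]]
[[294. 274.]]
[[275. 277.]]
```

View pics/k2.png

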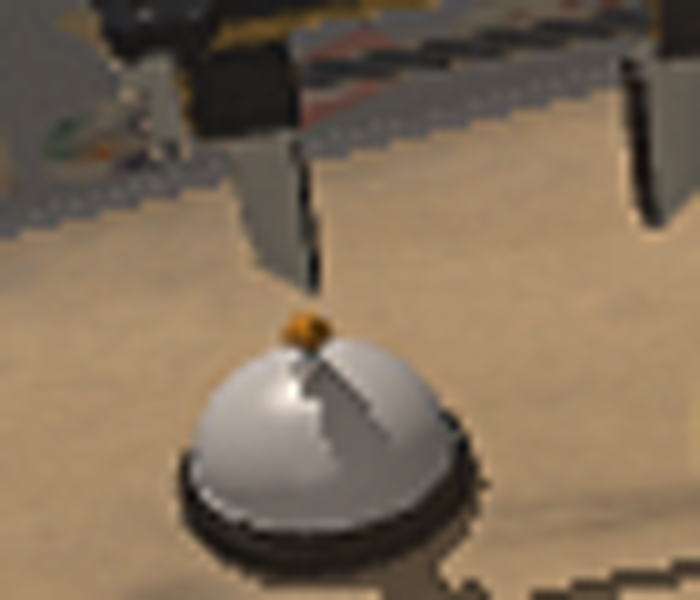

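Run:
```python
from h import *
s=cam("side")
for nm,(u,v),z in(("tip inner",(316,293),.0754),("tip mid",(303,285),.0754),("button ctr top",(308,318),.058),("button ctr",(308,328),.056)):
    print(nm,ray(s,u/10+194.5,v/10+169.5,z).round(4))
st,R=tool()
p=proj(s,st["eef_pos"]-R[:,0]*.0485-[0,0,.0165]); print((p-[194.5,169.5])*10)
```

```text
tip inner [0.6272 0.243  0.0754]
tip mid [0.6322 0.2457 0.0754]
button ctr top [0.6413 0.2445 0.058 ]
button ctr [0.6394 0.245  0.056 ]
[[308.02145228 318.54832951]]
```

```bash
python3 -m jog '[{"xyz":[0,-0.002,0.006],"twist":[0,0,0],"grip":0.0918},{"xyz":[0,0,0.006],"twist":[0,0,0],"grip":0.0918},{"xyz":[0,0,0],"twist":[0,0,0],"grip":0.0918}]' 20
python3 -m jog '[{"xyz":[0,0,0.003],"twist":[0,0,0],"grip":0.0918},{"xyz":[0,0,0],"twist":[0,0,0],"grip":0.0918}]' 20
python3 -m jog '[{"xyz":[0,0,0.0025],"twist":[0,0,0],"grip":0.0918},{"xyz":[0,0,0],"twist":[0,0,0],"grip":0.0918}]' 20
```

```text
time: 51.75
eef_pos: [0.6388, 0.1966, 0.0644]
ee_rot: [0.707, -0.707, 0.0, 0.001]
force: [0.2, -0.2, -0.6]
grip_width: 1.001
time: 52.0
eef_pos: [0.6391, 0.1967, 0.0618]
ee_rot: [0.707, -0.707, 0.001, 0.001]
force: [-0.8, 0.0, 0.1]
grip_width: 0.997
time: 52.25
eef_pos: [0.6393, 0.1967, 0.0595]
ee_rot: [0.707, -0.707, 0.001, 0.0]
force: [-0.6, -1.2, -0.6]
grip_width: 1.0
```

```bash
python3 -m jog '[{"xyz":[0,0,0.002],"twist":[0,0,0],"grip":0.0918},{"xyz":[0,0,0],"twist":[0,0,0],"grip":0.0918}]' 20
python3 -m jog '[{"xyz":[0,0,0.002],"twist":[0,0,0],"grip":0.0918},{"xyz":[0,0,0],"twist":[0,0,0],"grip":0.0918}]' 20
python3 -m jog '[{"xyz":[0,0,0.001],"twist":[0,0,0],"grip":0.0918},{"xyz":[0,0,0],"twist":[0,0,0],"grip":0.0918}]' 20
```

```text
time: 52.5
eef_pos: [0.6394, 0.1967, 0.058]
ee_rot: [0.707, -0.707, 0.001, 0.0]
force: [-1.8, -0.3, 5.2]
grip_width: 1.002
time: 52.75
eef_pos: [0.6395, 0.1967, 0.0562]
ee_rot: [0.707, -0.707, 0.001, 0.0]
force: [-2.5, 0.2, 6.0]
grip_width: 0.999
time: 53.0
eef_pos: [0.6395, 0.1967, 0.056]
ee_rot: [0.707, -0.707, 0.0, -0.0]
force: [-4.3, -0.3, 10.9]
grip_width: 0.999
```

```bash
python3 -m jog '[{"xyz":[0,0,0.001],"twist":[0,0,0],"grip":0.0918},{"xyz":[0,0,0],"twist":[0,0,0],"grip":0.0918},{"xyz":[0,0,0],"twist":[0,0,0],"grip":0.0918}]' 20
python3 -m jog '[{"xyz":[0,0,-0.01],"twist":[0,0,0],"grip":0.0918},{"xyz":[0,0,-0.03],"twist":[0,0,0],"grip":0.0918},{"xyz":[0,0,-0.05],"twist":[0,0,0],"grip":0.0918},{"xyz":[0,0,-0.05],"twist":[0,0,0],"grip":0.0918},{"xyz":[0,0.05,0],"twist":[0,0,0],"grip":0.0918},{"xyz":[0,0.05,0],"twist":[0,0,0],"grip":0.0918},{"xyz":[0,0.04,0],"twist":[0,0,0],"grip":0.0918},{"xyz":[0,0,0],"twist":[0,0,0],"grip":0.0918}]' 20
python3 -m jog '[{"xyz":[0,0,0],"twist":[0,0,0],"grip":0.0918},{"xyz":[0,0,0],"twist":[0,0,0],"grip":0.0918},{"xyz":[0,0,0],"twist":[0,0,0],"grip":0.0918}]' 20
python3 - <<'E'
from h import *
c=cam("top");crop(c,"l0.png",180,130,480,270,2.6)
s=cam("side");crop(s,"l1.png",150,130,430,270,2.8)
E
```

```text
time: 53.38
eef_pos: [0.6396, 0.1967, 0.0559]
ee_rot: [0.707, -0.707, 0.0, -0.0]
force: [-5.5, -2.4, 15.1]
grip_width: 1.002
time: 54.38
eef_pos: [0.4958, 0.1977, 0.1928]
ee_rot: [0.708, -0.706, -0.001, 0.001]
force: [-0.8, 0.6, 0.6]
grip_width: 1.0
time: 54.75
eef_pos: [0.5002, 0.1963, 0.1935]
ee_rot: [-0.707, 0.707, -0.001, -0.0]
force: [0.8, -0.0, -0.5]
grip_width: 0.999
```

View pics/l0.png

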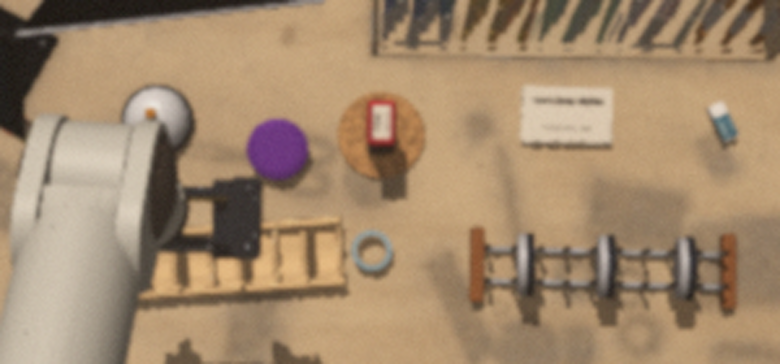

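View pics/l1.png

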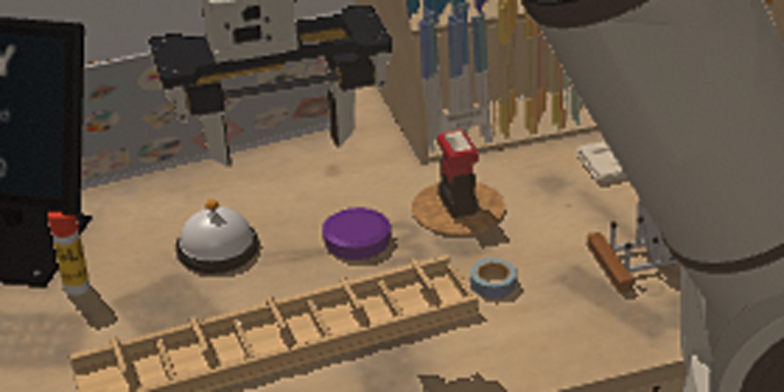

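Run:
```python
from h import *
close_job()
```

```text
the job is handed in; nothing more can be done
```

I completed all four steps and handed the job in at about 55 s of robot time; `close_job` gives no verdict, so success rests on my own checks.

- **Tins:** The three tins are in rack gaps 2, 5 and 8, upright on the rods and released. The last top view shows all three centred between tines and the tray empty. I placed the gap 2 and gap 5 tins with the side view blocked, using the pose reading and contact force. Only the top view confirms those two, and I did not measure their tilt.
- **Stamp:** I pressed it on the cards until the force rose from about 10 N to 23 N, about 14 mm down. It then went back upright near the middle of the mat, turned about 28 degrees from how it first stood.
- **Bell:** I pressed the button about 3 mm to its stop, where the force went from 6 N to 15 N, then backed off. The button is up in the last pictures. I used one open fingertip, because with the gripper centred on the bell its body would have hit the screen.

**Deviations and disagreements:**
- **Half turn:** Early on, a half turn of the wrist hit a joint limit and carried the tool off its pose, down to 56 mm beside the rack. The pictures showed nothing touched or moved, and I turned it back.
- **First tin:** Lowering it peaked at about 43 N in the tool force reading, because it hung about 4 mm lower in the grip than I assumed.
- **Cameras:** The top and side views disagreed by about 2 mm on the rack position, so I used a value between them.

The tape roll, glue stick, eraser and purple tin were not touched.

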